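Air-blast a batch of cover plates

TASK

Clean the batch of aluminium plates in the blue air-blast box: first move the tray of keys off the box's deck to the black rubber mat, upright, then swivel the steel cover fully aside and lay every plate from the pile flat inside the chamber, and swivel the cover fully shut again. Then push the red-ball valve lever well over towards its green mark (away from the chamber), hold it there for about two seconds and let it spring back to the middle; never work the valve with the cover open. Leave the bystanders (bottle, loose rotor, gear housing) alone.

Things in the scene. Friction and masses are not known exactly. Their poses are not given: they have to be found in the camera images.
- air_box: fixed blue air-blast box, 146 (x) by 262 (y) by 56 mm high; origin on the bench under its middle; x to its rear, y to its left. Right half (-y): open-topped chamber, inside 130 (x) by 104 (y) mm, 46 deep, walls 8 mm. Left half (y -11 to 131 mm): flat deck, 56 mm high, over which the cover swings. Grey valve block, 50 x 64 mm, 56 high, centred at x 48, y 163 mm
- chamber_floor (a point): centre of the chamber's floor, 10 mm above the bench; axes as the air box's; the chamber rim is 46 mm above it
- cover (a joint): swivel angle of the cover in rad: 0 shut over the chamber (stop), grows as it swings clockwise seen from above, frontwards and then to the left, over the deck; stop at 1.65. Stays where it is left; about 0.12 N m of friction
- cover_pivot (a point): the cover's vertical pivot screw, at the rear of the box between chamber and deck, 62 mm above the bench (the cover's top face; the screw head stands 6 mm above it). The cover is a steel sheet 146 x 130 mm, 5 mm thick, underside 57 mm above the bench
- cover_knob (a point): middle of the upright black round knob on the cover, 20 mm diameter and 42 mm high (from 62 to 104 mm above the bench); this point is 87 mm above the bench and 108 mm from the pivot axis: with the cover shut 95 mm in front of it and 52 mm to its right
- valve_lever (a joint): tilt of the valve lever in rad, 0 upright, positive towards the green mark (the air box's +y, away from the chamber); stops at +-0.6; a spring of 0.8 N m/rad returns it to 0 (about 6 N at the ball to reach 0.55)
- lever_ball (a point): centre of the red ball, 28 mm diameter, on the lever's end, 131 mm above the bench when upright; below it a 12 mm steel stem; the lever pivots 75 mm below the ball's centre, about the air box's x direction
- bearer: wooden bearer under the pile, fixed, 106 (x) by 36 (y) by 12 mm high; origin under its centre
- mat: black rubber mat on the bench, 150 x 150 x 4 mm, fixed; origin under its centre
- key_tray: small open steel tray of keys, 82 (x) by 58 (y) by 24 mm, walls 2 mm, about 0.12 kg; origin under its centre; starts on the deck of the air box
- plate_0: aluminium plate with dark holes, 100 (x) by 50 (y) by 10 mm thick, about 0.14 kg; origin in the middle of its underside, z up. Starts in the pile on the bearer, one plate on the other (lowest first by number); 2 to 4 plates are there
- plate_1: aluminium plate with dark holes, 100 (x) by 50 (y) by 10 mm thick, about 0.14 kg; origin in the middle of its underside, z up. Starts in the pile on the bearer, one plate on the other (lowest first by number); 2 to 4 plates are there
- plate_2: aluminium plate with dark holes, 100 (x) by 50 (y) by 10 mm thick, about 0.14 kg; origin in the middle of its underside, z up. Starts in the pile on the bearer, one plate on the other (lowest first by number); 2 to 4 plates are there
- plate_3: aluminium plate with dark holes, 100 (x) by 50 (y) by 10 mm thick, about 0.14 kg; origin in the middle of its underside, z up. Starts in the pile on the bearer, one plate on the other (lowest first by number); 2 to 4 plates are there
- housing: bystander: cast aluminium gear housing, 84 x 70 x 89 mm, standing behind the box; origin under its centre
- red_bottle: bystander: red bottle, 32 mm diameter, 147 mm high; origin under its centre
- rotor: bystander: black motor rotor, loose, 75 mm diameter, 145 mm high; origin under its centre

How it is judged:
On the way, in this order (a step that is already met when the one before it is completed fails the run):
1. the key tray stands on the mat, let go, while the cover is still shut (horizontal distance between key_tray and mat below 0.065 m and height (world z) of key_tray below 0.012 m and angle between key_tray's own z axis and vertical below 0.15 rad and linear speed of key_tray below 0.05 m/s and contact force between the fingers and key_tray below 0.1 N and value of joint cover below 0.3 rad), for 0.2 s.
2. the cover is swivelled fully aside (value of joint cover above 1.45 rad), for 0.2 s.
3. all plates lie flat in the chamber, let go, the cover still aside (x of plate_0 in the frame of chamber_floor between -0.035 and 0.035 m and y of plate_0 in the frame of chamber_floor between -0.045 and 0.045 m and z of each of plate_0, plate_1, plate_2, plate_3 in the frame of chamber_floor below 0.036 m and angle between each of plate_0, plate_1, plate_2, plate_3's own z axis and vertical below 0.2 rad and linear speed of each of plate_0, plate_1, plate_2, plate_3 below 0.05 m/s and x of plate_1 in the frame of chamber_floor between -0.035 and 0.035 m and y of plate_1 in the frame of chamber_floor between -0.045 and 0.045 m and x of plate_2 in the frame of chamber_floor between -0.035 and 0.035 m and y of plate_2 in the frame of chamber_floor between -0.045 and 0.045 m and x of plate_3 in the frame of chamber_floor between -0.035 and 0.035 m and y of plate_3 in the frame of chamber_floor between -0.045 and 0.045 m and contact force between the fingers and plate_0 below 0.1 N and contact force between the fingers and plate_1 below 0.1 N and contact force between the fingers and plate_2 below 0.1 N and contact force between the fingers and plate_3 below 0.1 N and value of joint cover above 1.45 rad), for 0.3 s.
4. the cover is shut again (value of joint cover below 0.08 rad), for 0.3 s.
5. the valve lever is held over towards the green mark for 1.5 s, the cover shut (value of joint valve_lever above 0.35 rad and value of joint cover below 0.08 rad), for 1.5 s.
6. the lever is back in the middle (value of joint valve_lever between -0.1 and 0.1 rad), for 0.3 s.
At the end, for the whole second after the job is handed in: every plate lies flat in the chamber (within 35 mm of its middle lengthwise and 45 mm across, tilt under 0.2 rad), the cover is shut (under 0.08 rad), the lever is within 0.1 rad of upright, and the key tray stands upright on the mat within 65 mm of its middle; everything at rest (all of step 6 and x of plate_0 in the frame of chamber_floor between -0.035 and 0.035 m and y of plate_0 in the frame of chamber_floor between -0.045 and 0.045 m and z of each of plate_0, plate_1, plate_2, plate_3 in the frame of chamber_floor below 0.036 m and angle between each of plate_0, plate_1, plate_2, plate_3's own z axis and vertical below 0.2 rad and linear speed of each of plate_0, plate_1, plate_2, plate_3, key_tray below 0.05 m/s and x of plate_1 in the frame of chamber_floor between -0.035 and 0.035 m and y of plate_1 in the frame of chamber_floor between -0.045 and 0.045 m and x of plate_2 in the frame of chamber_floor between -0.035 and 0.035 m and y of plate_2 in the frame of chamber_floor between -0.045 and 0.045 m and x of plate_3 in the frame of chamber_floor between -0.035 and 0.035 m and y of plate_3 in the frame of chamber_floor between -0.045 and 0.045 m and horizontal distance between key_tray and mat below 0.065 m and height (world z) of key_tray below 0.012 m and angle between key_tray's own z axis and vertical below 0.15 rad and value of joint cover below 0.08 rad); the robot touches nothing.
It fails at once if the valve is worked while the cover is not shut (value of joint valve_lever above 0.25 rad and value of joint cover above 0.15 rad).
It fails at once if the key tray is tipped over (angle between key_tray's own z axis and vertical above 0.9 rad).
It fails at once if a bystander is pushed about or knocked over (distance of any of housing, red_bottle, rotor from where it was at the start of the episode above 0.03 m or angle between any of housing, red_bottle, rotor's own z axis and vertical above 0.4 rad).
Of plate_1, plate_2, plate_3 only 1 to 3 are there at a start; the rules pass over those that are not, and their reading is None.
At some moment in a run one of key_tray may be knocked a few centimetres aside while the robot is not near it.
Once in a run the grip may slacken for a moment while it holds something.
It also fails if it takes over 210 s, if anything falls off the work surface, if the arm or the gripper's body presses on something with over 40 N, if the wrist force passes 120 N, or if a joint passes its speed limit or range.

ROBOT

A 6-joint arm with a two-finger parallel gripper is mounted at the origin on a cart in front of the work surface, level with it; the furniture and walls round the work are solid. World frame = base frame: x ahead of the robot, y to its left, z up, the work surface at z = 0. Lengths are in m, angles in rad, forces in N, time in s.
With the tool pointing down it reaches from about 0.4 to 0.825 m from the base axis. Payload 7 kg.
Tool frame: the origin (TCP) lies on the centre line of the jaws, within the pads' length; the fingertips stand tip_reach ahead of it and the grasp point (between the pads) is the TCP (tip_reach is the distance from the TCP to the fingertips, in m); z points along the fingers, y is the line along which they close (so a half turn about z gives the same grasp; the last joint's range is limited). The gripper opens to 88 mm and grips with 3 to 60 N. Pads are 19 mm wide; open, the fingers measure 130 mm over their backs; the gripper's body (78 mm by 193 mm) begins 47 mm behind the grasp point.
Start: joints at [1.567, 0.359, 0.012, 0, -1.224, -0.288], TCP at [0.194, 0.646, 0.246] pointing down, gripper open.
Joint ranges: [-3.07, 3.07], [-1.43, 2.12], [-1.02, 1.25], [-3.03, 1.67], [-3.05, -0], [-3.03, 3.03]. Speed limits (rad/s): [2.39, 2.39, 3.01, 3.14, 3.14, 3.14].

INTERFACE

Orientations are given as [roll, pitch, yaw] about the fixed x, y, z axes, in that order (R = Rz(yaw) Ry(pitch) Rx(roll)).
In Python, from station import get_state, grab_frame, calibration, job_done, find_in, mark_of, tip_reach gives the robot as it stands.
- The arm moves only by the shell command python3 -m handwheel 'ROWS' [OPENING] [FORCE]. ROWS is JSON, a list of rows, each an object with "delta_pos": the shift along the world's x, y, z in units of 30 mm (1.0 is 30 mm), a list of three; "dr": the turn, a rotation vector about the world's x, y, z in degrees, a list of three. In form: [{"delta_pos": [tx, ty, tz], "dr": [rx, ry, rz]}, ...]. A call has 1 to 10 rows; each row shifts and turns the commanded pose from where the row before left it; what a row does not reach is not made up. A row lasts 1/10 s, in which the tool goes at most 50 mm and 8.59 degrees, less where a joint would pass 70% of its speed; a pose out of reach is approached as far as the arm can. A call is refused whole if a number of a shift passes 1 or a number of a turn 8.59, either way. A call with a gripper value outside its range is refused whole. OPENING is the closure, from -1 (fully open) to 1 (shut), set as the call begins (- or left out, the last holds). The fingers move at their own pace and stop on an object; FORCE is the grip in N (left out, the last holds). Time passes only in rows, so rows that do not move let the fingers close. It gives the time, the measured TCP pose, the force, the opening and the grip force at its end, in the units of the state.
- get_state(): the state, without advancing time (a new reading comes with each control period).
- grab_frame(name): name is "scene" or "top" or "wrist"; returns the picture (384x512x3 uint8, red, green, blue); there is no depth.
- calibration(name): a dict with "fx", "fy", "cx", "cy" (pixels), "extrinsics" (4x4, takes a point from world to camera coordinates). Camera axes: x right, y down, z forward; pixel columns grow to the right and rows downward; lengths in m; the calibration is good to about 2 mm. A picture is of the moment at which its call begins: read the wrist's pose just before it. calibration takes no time and is no camera call; for the wrist camera it gives the pose at the moment of the call.
- job_done(): hands the job in; it is judged then, once.
Trained networks look in the newest picture that a camera, given by its name, has taken for a name from the list of things; names that differ only in an ending like _2 or _b are one class to them, and where a whole thing is asked for, a point or a joint stands for the part that bears it (a point fixed in the world has none). Each returns a list of dicts, best first, with "conf" (0 to 1); they miss things now and then, are a little off and sometimes report something else, mostly with a low value. They report only what shows in the picture. A call takes as long as a camera call.
- find_in(camera, query): "location" ([column, row] in pixels, amid what is visible of it).
- mark_of(camera, query): "location" ([column, row] in pixels: a listed point, or the origin of a listed thing).
The state is a dict: "t": time; "q": joint angles; "qd": joint speeds; "joint_efforts": joint torques, N m; "eef_pos": TCP position; "ee_rot": TCP orientation; "force": force on the tool from outside, world axes, zero at the start; "moment": the same for the moment, N m; "width": finger opening in m; "gripper_force": force on a finger pad.
Only numpy, scipy, OpenCV 4.12 (cv2) and the standard library are available. Lean on these libraries where they do the work, as an engineer would, in place of code of your own. Each camera call takes 0.05 s, during which the arm holds its last target. There are 200 camera calls.

## Working session

There is one attempt and no reset: what is moved stays moved. The work goes in short steps, Python scripts to look and compute and a shell command to move; the robot and the scene stay as the last step left them, time stands still between calls to the robot, and variables do not carry over. Pictures are saved under pics/ and viewed, at most 20 in all, crops included, and the job is handed in when it is done.

```bash
mkdir -p pics; ls; cat > h.py <<'E'
import numpy as np, cv2
from station import *
def ray(cam,uv,z):
    c=calibration(cam); E=np.array(c["extrinsics"]); R,t=E[:3,:3],E[:3,3]
    d=R.T@np.array([(uv[0]-c["cx"])/c["fx"],(uv[1]-c["cy"])/c["fy"],1]); o=-R.T@t
    return o+d*(z-o[2])/d[2]
def proj(cam,p):
    c=calibration(cam); E=np.array(c["extrinsics"]); q=E[:3,:3]@np.array(p)+E[:3,3]
    return np.array([c["cx"]+c["fx"]*q[0]/q[2],c["cy"]+c["fy"]*q[1]/q[2]])
def shot(cam,name):
    im=grab_frame(cam); cv2.imwrite(f"pics/{name}.png",im[:,:,::-1]); return im
E
python3 - <<'E'
from h import *
np.set_printoptions(precision=3,suppress=True)
print(get_state(), tip_reach if not callable(tip_reach) else tip_reach())
for cam in("top","scene"):
    shot(cam,cam+"0"); c=calibration(cam);E=np.array(c["extrinsics"]);print(cam,c["fx"],c["cx"],c["cy"],-E[:3,:3].T@E[:3,3],E[2,:3])
    for n,z in dict(air_box=0,cover_pivot=.062,cover_knob=.087,lever_ball=.131,bearer=0,mat=0,key_tray=.056,plate_0=.03,housing=0,red_bottle=0,rotor=0,chamber_floor=.01).items():
        for r in mark_of(cam,n)[:2]: print(cam,n,np.round(r["conf"],2),np.round(r["location"],0),ray(cam,r["location"],z))
E
```

```text
pics
{'t': 0.0, 'q': array([ 1.567,  0.359,  0.011, -0.   , -1.224, -0.288]), 'qd': array([-0.002,  0.   ,  0.002,  0.001,  0.001,  0.   ]), 'joint_efforts': array([ -0.001, -58.272,  29.308,   6.998,   0.007,  -0.   ]), 'eef_pos': array([0.194, 0.646, 0.245]), 'ee_rot': array([ 3.14 , -0.   , -0.292]), 'force': array([-0.444,  0.678, -0.124]), 'moment': array([-0.044, -0.024, -0.065]), 'gripper_force': 0.0, 'width': 0.0879845045623571} 0.019
top 467.6356568474048 258.1233435370342 185.0920757329987 [0.415 0.003 1.76 ] [ 0.096 -0.004 -0.995]
top air_box 0.82 [268. 183.] [ 0.594 -0.042  0.   ]
top cover_pivot 0.95 [270. 166.] [ 0.649 -0.045  0.062]
top cover_pivot 0.61 [161. 165.] [0.648 0.354 0.062]
top cover_knob 0.86 [281. 192.] [ 0.554 -0.085  0.087]
top lever_ball 0.64 [223. 179.] [0.593 0.122 0.131]
top mat 0.98 [350. 215.] [ 0.476 -0.35   0.   ]
top key_tray 0.66 [251. 195.] [0.542 0.024 0.056]
top plate_0 0.78 [161. 218.] [0.453 0.353 0.03 ]
top housing 0.77 [284. 142.] [ 0.751 -0.101  0.   ]
top red_bottle 0.61 [160. 169.] [0.64 0.37 0.  ]
top rotor 0.78 [341. 160.] [ 0.686 -
[... 325 characters left out ...]
271 0.062]
scene cover_knob 0.98 [259. 220.] [ 0.555 -0.107  0.087]
scene lever_ball 0.49 [351. 286.] [ 0.592 -0.418  0.131]
scene lever_ball 0.47 [232. 162.] [0.582 0.119 0.131]
scene bearer 0.7 [224. 160.] [0.651 0.36  0.   ]
scene bearer 0.44 [176. 171.] [0.476 0.366 0.   ]
scene mat 0.94 [278. 327.] [ 0.472 -0.35   0.   ]
scene key_tray 0.9 [240. 203.] [0.56  0.021 0.056]
scene plate_0 0.67 [171. 171.] [0.451 0.327 0.03 ]
scene plate_0 0.39 [171. 171.] [0.45  0.326 0.03 ]
scene housing 0.98 [319. 222.] [ 0.749 -0.095  0.   ]
scene red_bottle 0.69 [222. 159.] [0.649 0.365 0.   ]
scene rotor 0.98 [350. 281.] [ 0.687 -0.316  0.   ]
scene chamber_floor 0.88 [269. 240.] [ 0.583 -0.107  0.01 ]
```

```bash
python3 - <<'E'
import cv2
a=cv2.imread("pics/top0.png")[120:260,130:400]; cv2.imwrite("pics/top0c.png",cv2.resize(a,None,fx=2.9,fy=2.9,interpolation=cv2.INTER_CUBIC))
a=cv2.imread("pics/scene0.png")[110:370,140:390]; cv2.imwrite("pics/scene0c.png",cv2.resize(a,None,fx=2.3,fy=2.3,interpolation=cv2.INTER_CUBIC))
E
```

```text
(no output)
```

View pics/top0c.png

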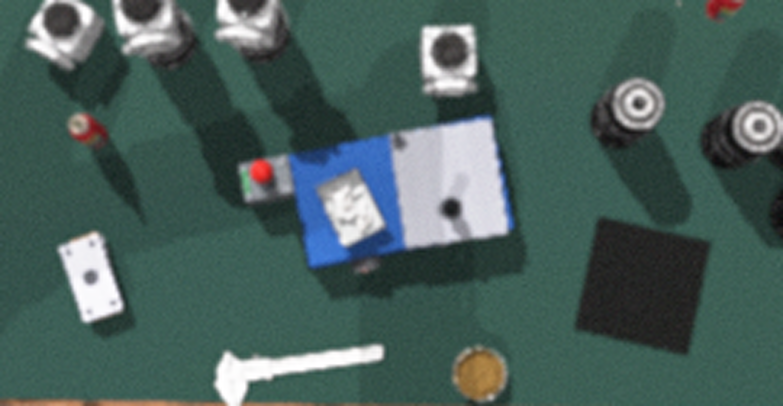

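View pics/scene0c.png

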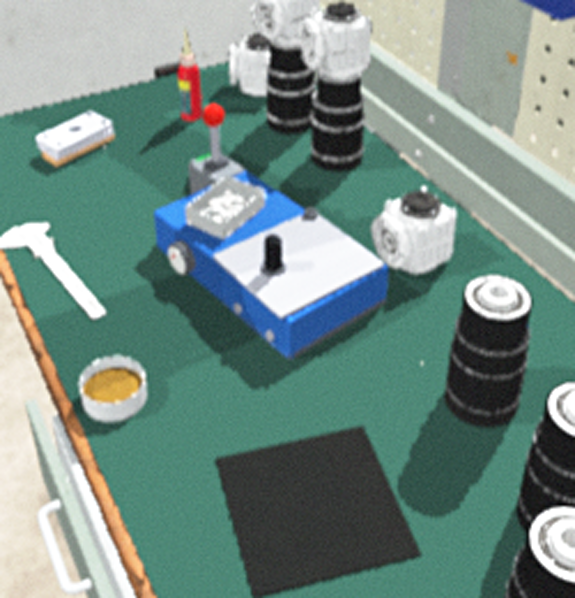

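The top picture shows the box yawed about +10° with the cover shut (knob near full-frame pixel (285,191), pivot (268,167)). The tray is on the deck at (251,192), the red ball at (220,179), the pile at (161,215), the mat at (351,218) and the bottle at (160,165). I'll look at the pile with the wrist camera on the way.

```bash
python3 -m handwheel '[{"delta_pos":[0.6,-1,0.5],"dr":[0,0,3.8]},{"delta_pos":[0.6,-1,0.5],"dr":[0,0,3.8]},{"delta_pos":[0.6,-1,0.5],"dr":[0,0,3.8]},{"delta_pos":[0.7,-1,0.5],"dr":[0,0,3.8]},{"delta_pos":[0.7,-1,0.5],"dr":[0,0,3.8]},{"delta_pos":[0.7,-1,0.5],"dr":[0,0,3.8]},{"delta_pos":[0.8,-1,0.5],"dr":[0,0,3.8]},{"delta_pos":[0.8,-1,0],"dr":[0,0,3.8]},{"delta_pos":[0.8,-1,0],"dr":[0,0,3.8]},{"delta_pos":[0,0,0],"dr":[0,0,0]}]' -1 20
python3 - <<'E'
from h import *
np.set_printoptions(precision=3,suppress=True)
shot("wrist","w1"); s=get_state(); print(s["eef_pos"],s["ee_rot"])
c=calibration("wrist");E=np.array(c["extrinsics"]);print(c["fx"],-E[:3,:3].T@E[:3,3],E[2,:3])
for n,z in dict(plate_0=.03,bearer=0).items():
    for r in mark_of("wrist",n)[:4]: print(n,np.round(r["conf"],2),np.round(r["location"],0),ray("wrist",r["location"],z))
E
```

```text
t: 2.3
eef_pos: [0.385, 0.3735, 0.3513]
ee_rot: [-3.141, -0.001, 0.304]
force: [-0.1, 0.7, 0.6]
width: 0.0875
gripper_force: 0.0
[0.384 0.375 0.351] [-3.141 -0.001  0.302]
327.30420215777406 [0.453 0.396 0.489] [-0.252 -0.077 -0.965]
plate_0 0.75 [281.  97.] [0.461 0.365 0.03 ]
```

View pics/w1.png

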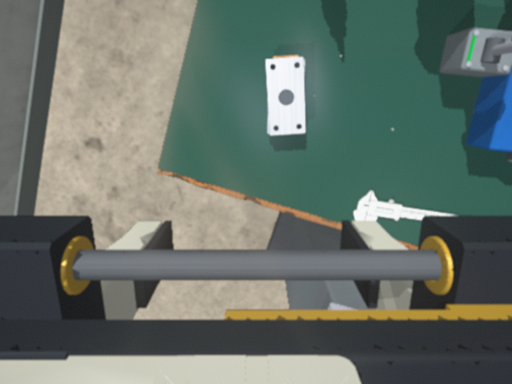

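The pile sits at pixels (266–305, 57–135) with bearer wood showing at its top end, and its yaw is nearly the tool's 0.30 rad. Next I measure its height and go over the box.

```bash
python3 -m handwheel '[{"delta_pos":[0.3,-1,0],"dr":[0,0,0]},{"delta_pos":[0.3,-1,0],"dr":[0,0,0]},{"delta_pos":[0.3,-1,0],"dr":[0,0,0]},{"delta_pos":[0.3,-1,0],"dr":[0,0,0]},{"delta_pos":[0.3,-1,0],"dr":[0,0,0]},{"delta_pos":[0.3,-1,0],"dr":[0,0,0]},{"delta_pos":[0.3,-1,0],"dr":[0,0,0]},{"delta_pos":[0.3,-1,0],"dr":[0,0,0]},{"delta_pos":[0.3,-1,0],"dr":[0,0,0]},{"delta_pos":[0.3,-1,0],"dr":[0,0,0]}]' >/dev/null
python3 -m handwheel '[{"delta_pos":[0.3,-1,0],"dr":[0,0,0]},{"delta_pos":[0.3,-1,0],"dr":[0,0,0]},{"delta_pos":[0.3,-1,0],"dr":[0,0,0]},{"delta_pos":[0,0,0],"dr":[0,0,0]},{"delta_pos":[0,0,0],"dr":[0,0,0]}]'
python3 - <<'E'
from h import *
np.set_printoptions(precision=4,suppress=True)
shot("wrist","w2"); s=get_state(); print(s["eef_pos"],s["ee_rot"])
for n,z in dict(air_box=0,cover_pivot=.062,cover_knob=.087,lever_ball=.131,key_tray=.056,chamber_floor=.01,mat=0).items():
    for r in mark_of("wrist",n)[:2]: print(n,np.round(r["conf"],2),np.round(r["location"],0),ray("wrist",r["location"],z))
E
```

```text
t: 3.95
eef_pos: [0.5004, -0.0132, 0.3502]
ee_rot: [-3.141, 0.001, 0.304]
force: [-1.0, 0.0, -0.4]
width: 0.0876
gripper_force: 0.0
[ 0.5003 -0.0127  0.3503] [-3.1414  0.0003  0.3053]
cover_pivot 0.9 [305.  46.] [ 0.6423 -0.0287  0.062 ]
cover_knob 0.58 [338. 131.] [ 0.5595 -0.0975  0.087 ]
lever_ball 0.71 [147.  36.] [0.5909 0.1317 0.131 ]
key_tray 0.8 [238.  98.] [0.5587 0.0312 0.056 ]
key_tray 0.27 [289.  93.] [ 0.5846 -0.0289  0.056 ]
mat 0.95 [450. 226.] [ 0.4715 -0.3462  0.    ]
```

View pics/w2.png

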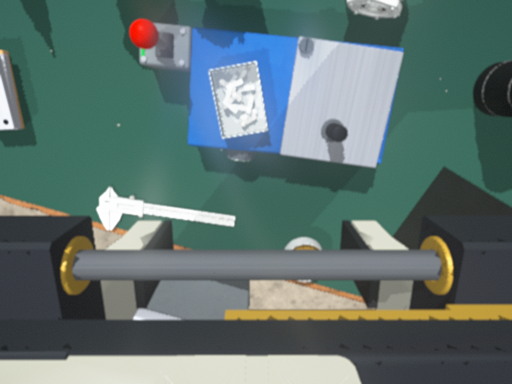

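The wrist view shows the box: deck corners about (193,31) and (189,145), cover corners (402,48), (377,167), (281,155). Tray top corners are at (210,69), (257,62), (269,130), (222,139); knob at (337,131), screw (305,46), ball (144,34).

```bash
python3 - <<'E'
from h import *
np.set_printoptions(precision=4,suppress=True)
im=cv2.imread("pics/w2.png")
P=lambda l,z:np.array([ray("wrist",p,z) for p in l])
b=P([(193,31),(189,145)],.056);c=P([(281,155),(377,167),(402,48)],.062)
print(b,c,sep="\n")
def yaw(a):return np.degrees(np.arctan2(a[1],a[0]))
print("yaws",yaw(b[0]-b[1]),yaw(c[2]-c[1]),yaw(c[0]-c[1])-90, "len",[np.linalg.norm(x) for x in (b[0]-b[1],c[2]-c[1],c[0]-c[1],b[0]-c[2],b[1]-c[1])])
cc=(b[0]+b[1]+c[1]+c[2])/4; print("boxc",cc)
t=P([(210,69),(257,62),(269,130),(222,139)],.08); print("tray",t.mean(0),yaw(t[0]-t[3]),yaw(t[1]-t[2]),yaw(t[0]-t[1])-90,np.linalg.norm(t[0]-t[3]),np.linalg.norm(t[0]-t[1]))
y=np.radians((yaw(b[0]-b[1])+yaw(c[2]-c[1])+yaw(c[0]-c[1])-90)/3);R=np.array([[np.cos(y),-np.sin(y)],[np.sin(y),np.cos(y)]])
for n,o in dict(ball=(.048,.163)).items(): print(n,cc[:2]+R@o)
print("knob est pivot from ",ray("wrist",(338,131),.087),ray("wrist",(305,46),.065))
# pile height from the first image is re-done later: mat yaw from top
im=cv2.imread("pics/top0.png");m=(im[:,:,1]<50)&(im.max(2)<55);m[:195]=0;m[240:]=0;m[:,:325]=0;m[:,378:]=0
cn=max(cv2.findContours(m.astype(np.uint8),0,2)[0],key=cv2.contourArea);r=cv2.minAreaRect(cn);bx=P2=np.array([ray("top",p,.004) for p in cv2.boxPoints(r)]);print("mat",bx,bx.mean(0))
E
```

```text
[[0.6183 0.1051 0.056 ]
 [0.4824 0.0751 0.056 ]]
[[ 0.5073 -0.0446  0.062 ]
 [ 0.5304 -0.1715  0.062 ]
 [ 0.6755 -0.1424  0.062 ]]
yaws 12.4077466840349 11.316658349765467 10.343401843411272 len [np.float64(0.1392008373191252), np.float64(0.14791630779803172), np.float64(0.12893472798129874), np.float64(0.25407423549452157), np.float64(0.2513186111486789)]
boxc [ 0.5766 -0.0334  0.059 ]
tray [0.5573 0.0264 0.08  ] 25.71538927341164 28.179054948953095 25.473076449200107 0.08318115755354918 0.055947928692746486
ball [0.5916 0.1358]
knob est pivot from  [ 0.5597 -0.0982  0.087 ] [ 0.6417 -0.0294  0.065 ]
mat [[ 0.4077 -0.2672  0.004 ]
 [ 0.5527 -0.2975  0.004 ]
 [ 0.5247 -0.4416  0.004 ]
 [ 0.38   -0.4101  0.004 ]] [ 0.4663 -0.3541  0.004 ]
```

Everything is consistent: the pivot-to-knob vector matches a box yaw of 11.3°. Box centre is about (0.576,-0.036), tray (0.558,0.028) with yaw 26°, mat (0.470,-0.350). Next is the tray grasp.

```bash
python3 -m handwheel '[{"delta_pos":[0.5,0.34,-1],"dr":[0,0,2.2]},{"delta_pos":[0.5,0.34,-1],"dr":[0,0,2.2]},{"delta_pos":[0.5,0.34,-1],"dr":[0,0,2.2]},{"delta_pos":[0.43,0.34,-1],"dr":[0,0,2.2]},{"delta_pos":[0,0,-1],"dr":[0,0,0]},{"delta_pos":[0,0,-1],"dr":[0,0,0]},{"delta_pos":[0,0,0],"dr":[0,0,0]},{"delta_pos":[0,0,0],"dr":[0,0,0]}]' -1 20
python3 - <<'E'
from h import *
np.set_printoptions(precision=4,suppress=True)
shot("wrist","w3")
for r in mark_of("wrist","key_tray")[:2]: print(r["conf"],ray("wrist",r["location"],.056))
for r in find_in("wrist","key_tray")[:2]: print(r)
E
```

```text
t: 5.15
eef_pos: [0.5583, 0.0273, 0.1711]
ee_rot: [3.141, 0.001, 0.459]
force: [0.2, 0.6, 0.3]
width: 0.0873
gripper_force: 0.0
0.56 [0.5583 0.0301 0.056 ]
```

View pics/w3.png

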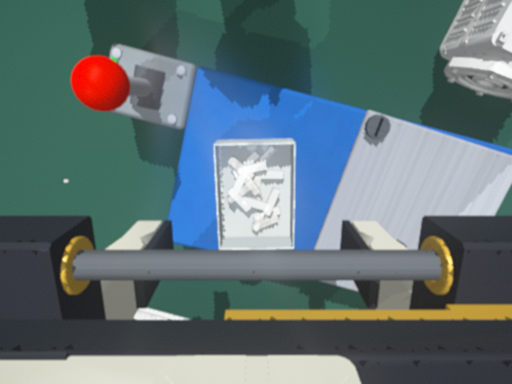

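The tray is square between the fingers, centred at column 256, rows 140–248. I descend and grip.

```bash
python3 -m handwheel '[{"delta_pos":[0,0,-0.8],"dr":[0,0,0]},{"delta_pos":[0,0,-0.8],"dr":[0,0,0]},{"delta_pos":[0,0,-0.8],"dr":[0,0,0]},{"delta_pos":[0,0,-0.6],"dr":[0,0,0]},{"delta_pos":[0,0,0],"dr":[0,0,0]},{"delta_pos":[0,0,0],"dr":[0,0,0]}]' -1 20
python3 -m handwheel '[{"delta_pos":[0,0,0],"dr":[0,0,0]},{"delta_pos":[0,0,0],"dr":[0,0,0]},{"delta_pos":[0,0,0],"dr":[0,0,0]},{"delta_pos":[0,0,0],"dr":[0,0,0]},{"delta_pos":[0,0,0],"dr":[0,0,0]},{"delta_pos":[0,0,0],"dr":[0,0,0]},{"delta_pos":[0,0,0],"dr":[0,0,0]},{"delta_pos":[0,0,0],"dr":[0,0,0]}]' 1 25
```

```text
t: 5.9
eef_pos: [0.5589, 0.0274, 0.0819]
ee_rot: [3.141, -0.001, 0.459]
force: [0.5, 0.2, 0.7]
width: 0.0876
gripper_force: 0.0
t: 6.7
eef_pos: [0.5583, 0.0273, 0.081]
ee_rot: [3.141, -0.001, 0.459]
force: [-1.3, 1.0, 6.2]
width: 0.0584
gripper_force: 24.9
```

```bash
python3 -m handwheel '[{"delta_pos":[0,0,0.5],"dr":[0,0,0]},{"delta_pos":[0,0,0.8],"dr":[0,0,0]},{"delta_pos":[0,0,0.9],"dr":[0,0,0]},{"delta_pos":[0,0,0.9],"dr":[0,0,0]},{"delta_pos":[0,0,0.9],"dr":[0,0,0]},{"delta_pos":[-0.1,-0.5,0],"dr":[0,0,0]},{"delta_pos":[-0.2,-0.8,0],"dr":[0,0,0]},{"delta_pos":[-0.2,-0.8,0],"dr":[0,0,0]},{"delta_pos":[-0.2,-0.8,0],"dr":[0,0,0]},{"delta_pos":[-0.2,-0.8,0],"dr":[0,0,0]}]' 1 40
python3 -m handwheel '[{"delta_pos":[-0.2,-0.8,0],"dr":[0,0,0]},{"delta_pos":[-0.2,-0.8,0],"dr":[0,0,0]},{"delta_pos":[-0.2,-0.8,0],"dr":[0,0,0]},{"delta_pos":[-0.2,-0.8,0],"dr":[0,0,0]},{"delta_pos":[-0.2,-0.8,0],"dr":[0,0,0]},{"delta_pos":[-0.2,-0.8,0],"dr":[0,0,0]},{"delta_pos":[-0.2,-0.8,0],"dr":[0,0,0]},{"delta_pos":[-0.2,-0.8,0],"dr":[0,0,0]},{"delta_pos":[-0.2,-0.8,0],"dr":[0,0,0]},{"delta_pos":[-0.2,-0.8,0],"dr":[0,0,0]}]' 1 40
```

```text
t: 7.7
eef_pos: [0.53, -0.0849, 0.1995]
ee_rot: [-3.141, 0.001, 0.459]
force: [-0.1, 0.9, -1.7]
width: 0.0585
gripper_force: 39.9
t: 8.7
eef_pos: [0.4699, -0.3247, 0.1994]
ee_rot: [-3.14, 0.001, 0.458]
force: [-0.0, -0.4, -1.4]
width: 0.0582
gripper_force: 39.9
```

```bash
python3 -m handwheel '[{"delta_pos":[0,-0.5,-0.8],"dr":[0,0,0]},{"delta_pos":[0,-0.4,-1],"dr":[0,0,0]},{"delta_pos":[0,0,-1],"dr":[0,0,0]},{"delta_pos":[0,0,-1],"dr":[0,0,0]},{"delta_pos":[0,0,-0.8],"dr":[0,0,0]},{"delta_pos":[0,0,-0.5],"dr":[0,0,0]},{"delta_pos":[0,0,-0.3],"dr":[0,0,0]},{"delta_pos":[0,0,-0.1],"dr":[0,0,0]},{"delta_pos":[0,0,0],"dr":[0,0,0]},{"delta_pos":[0,0,0],"dr":[0,0,0]}]' 1 40
```

```text
t: 9.7
eef_pos: [0.4716, -0.351, 0.0363]
ee_rot: [3.141, -0.001, 0.459]
force: [0.4, 0.6, -1.2]
width: 0.0587
gripper_force: 39.9
```

```bash
python3 -m handwheel '[{"delta_pos":[0,0,-0.1],"dr":[0,0,0]},{"delta_pos":[0,0,-0.1],"dr":[0,0,0]},{"delta_pos":[0,0,0],"dr":[0,0,0]},{"delta_pos":[0,0,0],"dr":[0,0,0]}]' 1 40
python3 -m handwheel '[{"delta_pos":[0,0,0],"dr":[0,0,0]},{"delta_pos":[0,0,0],"dr":[0,0,0]},{"delta_pos":[0,0,0],"dr":[0,0,0]},{"delta_pos":[0,0,0],"dr":[0,0,0]},{"delta_pos":[0,0,0],"dr":[0,0,0]},{"delta_pos":[0,0,0.5],"dr":[0,0,0]},{"delta_pos":[0,0,1],"dr":[0,0,0]},{"delta_pos":[0,0,1],"dr":[0,0,0]},{"delta_pos":[0,0,1],"dr":[0,0,0]},{"delta_pos":[0,0,1],"dr":[0,0,0]}]' -1
python3 -m handwheel '[{"delta_pos":[0,0,1],"dr":[0,0,0]},{"delta_pos":[0,0,1],"dr":[0,0,0]}]' -1
python3 - <<'E'
from h import *
np.set_printoptions(precision=4,suppress=True)
for cam in("top","scene"):
    shot(cam,cam+"1")
    for n,z in dict(key_tray=.004,mat=0).items():
        for r in mark_of(cam,n)[:1]: print(cam,n,r["conf"],ray(cam,r["location"],z))
a=cv2.imread("pics/scene1.png")[110:370,140:390]; cv2.imwrite("pics/scene1c.png",cv2.resize(a,None,fx=2.3,fy=2.3,interpolation=cv2.INTER_CUBIC))
E
```

```text
t: 10.1
eef_pos: [0.4711, -0.3507, 0.0296]
ee_rot: [3.142, -0.0, 0.459]
force: [-0.0, 0.6, -1.0]
width: 0.0587
gripper_force: 39.9
t: 11.1
eef_pos: [0.4709, -0.3507, 0.1658]
ee_rot: [-3.142, -0.0, 0.459]
force: [0.5, -0.5, 0.7]
width: 0.0874
gripper_force: 0.0
t: 11.3
eef_pos: [0.4708, -0.3507, 0.226]
ee_rot: [3.142, -0.0, 0.459]
force: [1.5, -0.4, 0.2]
width: 0.0878
gripper_force: 0.0
top mat 0.7 [ 0.4724 -0.3552  0.    ]
scene key_tray 0.77 [ 0.4703 -0.355   0.004 ]
scene mat 0.69 [ 0.4668 -0.3571  0.    ]
```

View pics/scene1c.png

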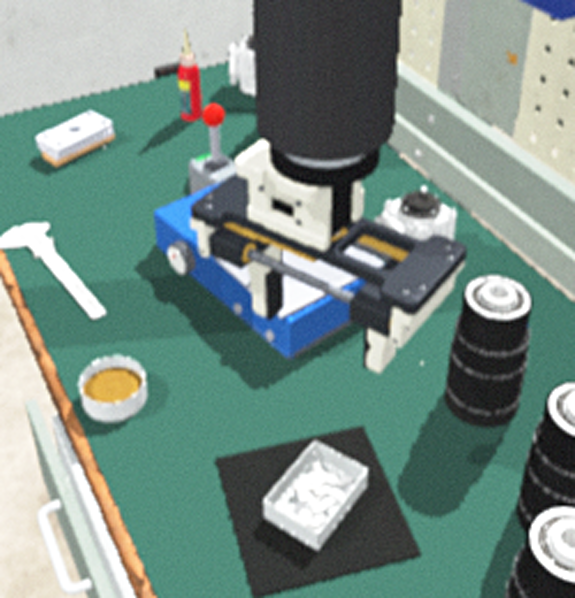

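The tray stands upright in the middle of the mat. Now to the cover knob, turning the tool to yaw -90°.

```bash
python3 -m handwheel '[{"delta_pos":[0.2,0.6,0],"dr":[0,0,-8.3]},{"delta_pos":[0.2,0.6,0],"dr":[0,0,-8.3]},{"delta_pos":[0.2,0.6,0],"dr":[0,0,-8.3]},{"delta_pos":[0.2,0.6,0],"dr":[0,0,-8.3]},{"delta_pos":[0.2,0.6,0],"dr":[0,0,-8.3]},{"delta_pos":[0.2,0.6,0],"dr":[0,0,-8.3]},{"delta_pos":[0.2,0.6,0],"dr":[0,0,-8.3]},{"delta_pos":[0.2,0.6,0],"dr":[0,0,-8.3]},{"delta_pos":[0.2,0.6,0],"dr":[0,0,-8.3]},{"delta_pos":[0.2,0.6,0],"dr":[0,0,-8.3]}]' -1
python3 -m handwheel '[{"delta_pos":[0.24,0.6,0],"dr":[0,0,-8.3]},{"delta_pos":[0.24,0.6,0],"dr":[0,0,-8.3]},{"delta_pos":[0.24,0.6,0],"dr":[0,0,-8.3]},{"delta_pos":[0.24,0.6,0],"dr":[0,0,-8.4]},{"delta_pos":[0,0,0],"dr":[0,0,0]},{"delta_pos":[0,0,0],"dr":[0,0,0]}]' -1
python3 - <<'E'
from h import *
np.set_printoptions(precision=4,suppress=True)
shot("wrist","w4")
for n,z in dict(cover_knob=.087,cover_pivot=.062).items():
  for r in mark_of("wrist",n)[:2]: print(n,r["conf"],ray("wrist",r["location"],z))
print(get_state()["q"])
E
```

```text
t: 12.6
eef_pos: [0.5307, -0.1699, 0.2231]
ee_rot: [3.14, 0.001, -0.996]
force: [0.2, 0.2, -0.0]
width: 0.0876
gripper_force: 0.0
t: 13.2
eef_pos: [0.5594, -0.0985, 0.2234]
ee_rot: [3.139, -0.0, -1.567]
force: [0.5, -0.8, 1.1]
width: 0.0881
gripper_force: 0.0
cover_knob 0.84 [ 0.557  -0.1017  0.087 ]
cover_pivot 0.81 [ 0.6423 -0.0347  0.062 ]
[ 0.1686  0.2    -0.2587 -0.     -1.113  -0.1676]
```

View pics/w4.png

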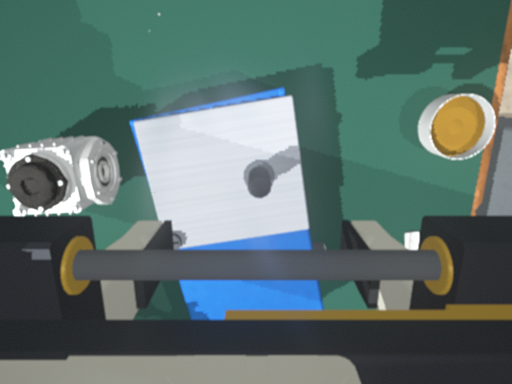

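The knob shows at (259,178), near the jaw centre line (column 256), clear of the housing at the left. I descend to a high grip on it.

```bash
python3 -m handwheel '[{"delta_pos":[0,-0.05,-1],"dr":[0,0,0]},{"delta_pos":[0,0,-1],"dr":[0,0,0]},{"delta_pos":[0,0,-1],"dr":[0,0,0]},{"delta_pos":[0,0,-0.8],"dr":[0,0,0]},{"delta_pos":[0,0,-0.5],"dr":[0,0,0]},{"delta_pos":[0,0,0],"dr":[0,0,0]},{"delta_pos":[0,0,0],"dr":[0,0,0]}]' -1
python3 -m handwheel '[{"delta_pos":[0,0,0],"dr":[0,0,0]},{"delta_pos":[0,0,0],"dr":[0,0,0]},{"delta_pos":[0,0,0],"dr":[0,0,0]},{"delta_pos":[0,0,0],"dr":[0,0,0]},{"delta_pos":[0,0,0],"dr":[0,0,0]},{"delta_pos":[0,0,0],"dr":[0,0,0]},{"delta_pos":[0,0,0],"dr":[0,0,0]},{"delta_pos":[0,0,0],"dr":[0,0,0]},{"delta_pos":[0,0,0],"dr":[0,0,0]},{"delta_pos":[0,0,0],"dr":[0,0,0]}]' 1 15
python3 - <<'E'
import numpy as np
p=np.array([.6424,-.031]); a0=np.radians(220);k=p+.108*np.array([np.cos(a0),np.sin(a0)])
prev=k;print(k)
for th in list(range(8,97,8)):
    a=a0-np.radians(th);q=p+.108*np.array([np.cos(a),np.sin(a)]);print(th,np.round((q-prev)/.03,2),np.round(q,3));prev=q
E
```

```text
t: 14.05
eef_pos: [0.56, -0.1008, 0.0959]
ee_rot: [3.141, -0.0, -1.571]
force: [0.2, -0.2, 0.8]
width: 0.0875
gripper_force: 0.0
t: 15.05
eef_pos: [0.5579, -0.1009, 0.0952]
ee_rot: [3.138, -0.001, -1.571]
force: [-4.8, -2.7, 3.0]
width: 0.0195
gripper_force: 15.0
[ 0.5596672  -0.10042106]
8 [-0.3   0.41] [ 0.551 -0.088]
16 [-0.24  0.44] [ 0.544 -0.075]
24 [-0.17  0.47] [ 0.539 -0.061]
32 [-0.1   0.49] [ 0.535 -0.046]
40 [-0.04  0.5 ] [ 0.534 -0.031]
48 [0.04 0.5 ] [ 0.535 -0.016]
56 [0.1  0.49] [ 0.539 -0.001]
64 [0.17 0.47] [0.544 0.013]
72 [0.24 0.44] [0.551 0.026]
80 [0.3  0.41] [0.56  0.038]
88 [0.35 0.36] [0.57  0.049]
96 [0.4  0.31] [0.582 0.059]
```

```bash
python3 -m handwheel '[{"delta_pos":[-0.15,0.2,0],"dr":[0,0,0]},{"delta_pos":[-0.15,0.21,0],"dr":[0,0,0]},{"delta_pos":[-0.12,0.22,0],"dr":[0,0,0]},{"delta_pos":[-0.12,0.22,0],"dr":[0,0,0]},{"delta_pos":[-0.09,0.23,0],"dr":[0,0,0]},{"delta_pos":[-0.08,0.24,0],"dr":[0,0,0]},{"delta_pos":[-0.05,0.25,0],"dr":[0,0,0]},{"delta_pos":[-0.05,0.24,0],"dr":[0,0,0]},{"delta_pos":[-0.02,0.25,0],"dr":[0,0,0]},{"delta_pos":[-0.02,0.25,0],"dr":[0,0,0]}]' 1 15
python3 -m handwheel '[{"delta_pos":[0.02,0.25,0],"dr":[0,0,0]},{"delta_pos":[0.02,0.25,0],"dr":[0,0,0]},{"delta_pos":[0.05,0.24,0],"dr":[0,0,0]},{"delta_pos":[0.05,0.25,0],"dr":[0,0,0]},{"delta_pos":[0.08,0.24,0],"dr":[0,0,0]},{"delta_pos":[0.09,0.23,0],"dr":[0,0,0]},{"delta_pos":[0.12,0.22,0],"dr":[0,0,0]},{"delta_pos":[0.12,0.22,0],"dr":[0,0,0]},{"delta_pos":[0.15,0.2,0],"dr":[0,0,0]},{"delta_pos":[0.15,0.21,0],"dr":[0,0,0]}]' 1 15
```

```text
t: 16.05
eef_pos: [0.534, -0.0303, 0.0953]
ee_rot: [3.141, -0.0, -1.571]
force: [1.1, -4.2, -7.5]
width: 0.0197
gripper_force: 15.0
t: 17.05
eef_pos: [0.5534, 0.0398, 0.0949]
ee_rot: [3.13, 0.001, -1.573]
force: [-29.6, 15.7, 17.9]
width: 0.02
gripper_force: 15.4
```

```bash
python3 - <<'E'
from h import *
np.set_printoptions(precision=4,suppress=True)
s=get_state();print(s["eef_pos"],s["force"],s["moment"],s["q"])
for cam in("scene","top"):
  shot(cam,cam+"2")
  for n,z in dict(cover_knob=.087,lever_ball=.131,cover_pivot=.062).items():
    for r in mark_of(cam,n)[:1]: print(cam,n,r["conf"],r["location"],ray(cam,r["location"],z))
a=cv2.imread("pics/scene2.png")[110:280,180:340]; cv2.imwrite("pics/scene2c.png",cv2.resize(a,None,fx=3.5,fy=3.5,interpolation=cv2.INTER_CUBIC))
E
```

```text
[0.5534 0.0398 0.0949] [-29.5817  15.6646  17.8557] [ 6.022  10.9768 -0.4706] [ 0.4211  0.3152 -0.4343 -0.0072 -0.8313 -0.4186]
scene cover_knob 0.75 [236.8, 193.9] [0.5535 0.025  0.087 ]
scene lever_ball 0.5 [235.4, 191.0] [ 0.5309 -0.0204  0.131 ]
scene cover_pivot 0.91 [274.8, 201.1] [ 0.6461 -0.0236  0.062 ]
top cover_knob 0.66 [244.0, 191.6] [0.5522 0.0477 0.087 ]
top lever_ball 0.7 [284.3, 183.7] [ 0.5787 -0.094   0.131 ]
top cover_pivot 0.79 [267.5, 165.2] [ 0.6527 -0.0359  0.062 ]
```

View pics/scene2c.png

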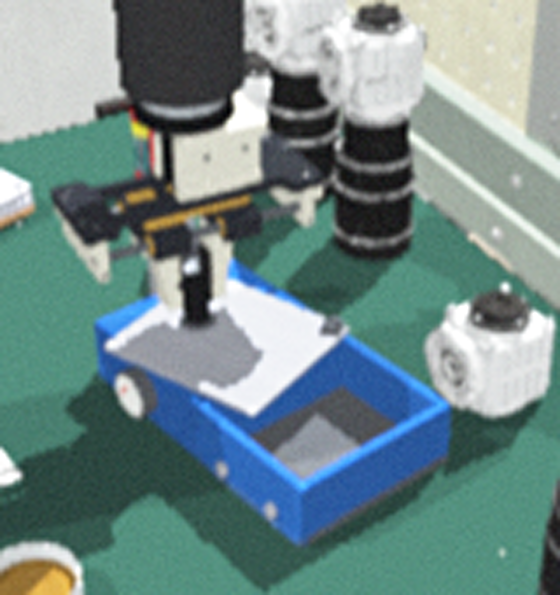

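```bash
python3 -m handwheel '[{"delta_pos":[-0.12,0.1,0],"dr":[0,0,0]},{"delta_pos":[0,0.1,0],"dr":[0,0,0]},{"delta_pos":[0.05,0.08,0],"dr":[0,0,0]},{"delta_pos":[0.07,0.06,0],"dr":[0,0,0]},{"delta_pos":[0,0,0],"dr":[0,0,0]}]' 1 15
```

```text
t: 17.95
eef_pos: [0.5592, 0.0494, 0.0953]
ee_rot: [3.14, 0.001, -1.572]
force: [-8.7, 5.7, -0.6]
width: 0.0188
gripper_force: 15.3
```

```bash
python3 -m handwheel '[{"delta_pos":[0.06,0.1,0],"dr":[0,0,0]},{"delta_pos":[0.08,0.08,0],"dr":[0,0,0]},{"delta_pos":[0.08,0.06,0],"dr":[0,0,0]},{"delta_pos":[0.08,0.05,0],"dr":[0,0,0]},{"delta_pos":[0,0,0],"dr":[0,0,0]},{"delta_pos":[0,0,0],"dr":[0,0,0]}]' 1 15
python3 - <<'E'
from h import *
np.set_printoptions(precision=4,suppress=True)
for cam in("top","scene"):
  shot(cam,cam+"3")
  for n,z in dict(cover_knob=.087,cover_pivot=.062,lever_ball=.131).items():
    for r in mark_of(cam,n)[:1]: print(cam,n,r["conf"],r["location"],ray(cam,r["location"],z))
E
```

```text
t: 18.55
eef_pos: [0.5674, 0.059, 0.0952]
ee_rot: [3.139, 0.002, -1.572]
force: [-12.4, 11.3, 0.7]
width: 0.0183
gripper_force: 16.0
top cover_knob 0.71 [239.5, 185.5] [0.574  0.0643 0.087 ]
top cover_pivot 0.94 [265.0, 165.3] [ 0.6522 -0.0267  0.062 ]
scene cover_knob 0.96 [238.4, 188.3] [0.5691 0.0481 0.087 ]
scene cover_pivot 0.64 [274.7, 204.1] [ 0.639  -0.0358  0.062 ]
```

```bash
python3 -m handwheel '[{"delta_pos":[0,0,0],"dr":[0,0,0]},{"delta_pos":[0,0,0],"dr":[0,0,0]},{"delta_pos":[0,0,0],"dr":[0,0,0]},{"delta_pos":[0,0,0.5],"dr":[0,0,0]},{"delta_pos":[0,0,1],"dr":[0,0,0]},{"delta_pos":[0,0,1],"dr":[0,0,0]},{"delta_pos":[0,0,1],"dr":[0,0,0]},{"delta_pos":[0,0,1],"dr":[0,0,0]},{"delta_pos":[-0.4,1,0.5],"dr":[0,0,8]},{"delta_pos":[-0.4,1,0.5],"dr":[0,0,8]}]' -1
python3 -m handwheel '[{"delta_pos":[-0.6,1,0],"dr":[0,0,8]},{"delta_pos":[-0.6,1,0],"dr":[0,0,8]},{"delta_pos":[-0.6,1,0],"dr":[0,0,8]},{"delta_pos":[-0.6,1,0],"dr":[0,0,8]},{"delta_pos":[-0.6,1,0],"dr":[0,0,8]},{"delta_pos":[-0.6,1,0],"dr":[0,0,8]},{"delta_pos":[-0.6,1,0],"dr":[0,0,8]},{"delta_pos":[-0.6,1,0],"dr":[0,0,8]},{"delta_pos":[-0.2,0.5,0],"dr":[0,0,8]},{"delta_pos":[0,0,0],"dr":[0,0,8]}]' -1
python3 - <<'E'
from h import *
np.set_printoptions(precision=4,suppress=True)
for cam in("top","scene"):
  shot(cam,cam+"4")
  for n,z in dict(cover_knob=.087,cover_pivot=.062,lever_ball=.131,chamber_floor=.01).items():
    for r in mark_of(cam,n)[:1]: print(cam,n,r["conf"],r["location"],ray(cam,r["location"],z))
P=np.array([ray("top",p,0)[:2] for p in [(0,0)]])
# pile height: corners of the top plate in w1 by threshold (camera pose of that shot unavailable -> use scene now)
a=cv2.imread("pics/top4.png")[135:235,140:330]; cv2.imwrite("pics/top4c.png",cv2.resize(a,None,fx=4,fy=4,interpolation=cv2.INTER_CUBIC))
E
```

```text
t: 19.95
eef_pos: [0.546, 0.1174, 0.2627]
ee_rot: [-3.138, 0.0, -1.289]
force: [-0.3, 0.5, 0.1]
width: 0.0867
gripper_force: 0.0
t: 20.95
eef_pos: [0.3949, 0.3748, 0.2614]
ee_rot: [-3.14, -0.002, 0.112]
force: [-0.3, -0.3, 0.7]
width: 0.0879
gripper_force: 0.0
top cover_knob 0.82 [241.7, 188.5] [0.5633 0.0562 0.087 ]
top cover_pivot 0.72 [268.6, 165.4] [ 0.6521 -0.0399  0.062 ]
top lever_ball 0.56 [222.0, 180.6] [0.586  0.1243 0.131 ]
top chamber_floor 0.62 [286.6, 186.7] [ 0.5796 -0.11    0.01  ]
scene cover_knob 0.55 [237.5, 188.7] [0.566  0.0475 0.087 ]
scene cover_pivot 0.58 [274.3, 202.8] [ 0.641 -0.03   0.062]
scene lever_ball 0.58 [234.5, 160.6] [0.5939 0.1245 0.131 ]
scene chamber_floor 0.62 [270.9, 241.1] [ 0.585  -0.1134  0.01  ]
```

View pics/top4c.png

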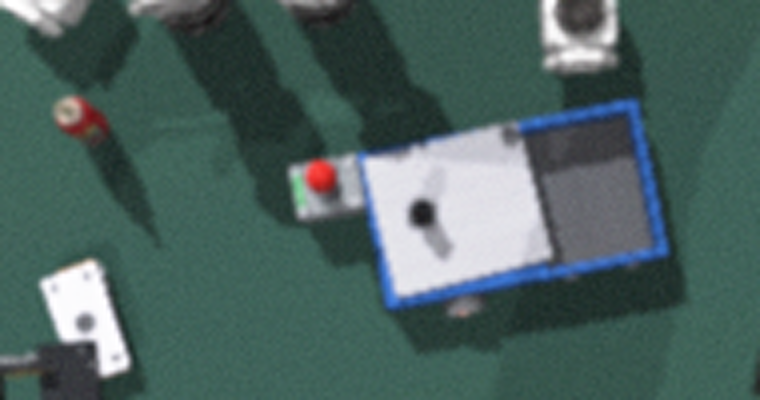

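The cover lies fully aside over the deck, knob at crop pixel (422,212), and the chamber is open. Now the pile from near.

```bash
python3 - <<'E'
from h import *
np.set_printoptions(precision=4,suppress=True)
im=shot("wrist","w5");s=get_state();print(s["eef_pos"],s["ee_rot"])
for r in mark_of("wrist","plate_0")[:4]: print(r["conf"],np.round(r["location"]),ray("wrist",r["location"],.04))
g=im[:210].astype(int);m=((g.min(2)>130)&(g.max(2)-g.min(2)<45)).astype(np.uint8);m[:,:100]=0;m[:,420:]=0
m=cv2.morphologyEx(m,cv2.MORPH_OPEN,np.ones((5,5)))
c=max(cv2.findContours(m,0,2)[0],key=cv2.contourArea);b=cv2.boxPoints(cv2.minAreaRect(c));ap=cv2.approxPolyDP(c,8,True)[:,0];print(b,ap)
for z in(.032,.042,.052):
  w=np.array([ray("wrist",p,z) for p in b]);d=[np.linalg.norm(w[i]-w[(i+1)%4]) for i in range(4)];e=w[0]-w[1] if d[0]>d[1] else w[1]-w[2]
  print(z,w.mean(0),np.array(d),np.degrees(np.arctan2(e[1],e[0])))
cv2.imwrite("pics/w5c.png",cv2.resize(cv2.cvtColor(im,cv2.COLOR_RGB2BGR)[:210,150:420],None,fx=2.8,fy=2.8,interpolation=cv2.INTER_CUBIC))
E
```

```text
[0.3951 0.372  0.2607] [-3.1414 -0.0001  0.103 ]
0.75 [276. 102.] [0.463  0.3587 0.04  ]
[[100. 209.]
 [100.   0.]
 [147.   0.]
 [147. 209.]] [[100   0]
 [100 209]
 [144 209]
 [147   0]]
0.032 [0.4339 0.5225 0.032 ] [0.2239 0.0473 0.2229 0.0557] 178.69657727745533
0.042 [0.4348 0.5186 0.042 ] [0.2178 0.046  0.2169 0.0542] 178.6965772774553
0.052 [0.4357 0.5147 0.052 ] [0.2117 0.0447 0.2108 0.0527] 178.69657727745533
```

View pics/w5c.png

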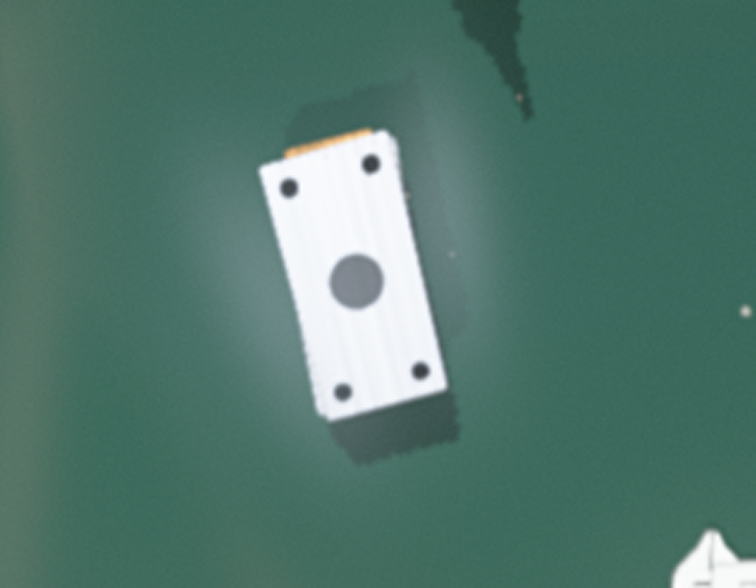

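The top plate's corners in full-frame pixels are about (243,60), (288,47), (309,139) and (268,150), with traces of a lower plate at the edges.

```bash
python3 - <<'E'
from h import *
np.set_printoptions(precision=4,suppress=True)
b=[(242.9,60),(287.5,47.1),(309.3,138.6),(267.9,150)]
for z in(.032,.042,.052):
  w=np.array([ray("wrist",p,z) for p in b]);d=[np.linalg.norm(w[i]-w[(i+1)%4]) for i in range(4)];e=w[0]-w[3];f=w[1]-w[2]
  print(z,w.mean(0),np.array(d),np.degrees(np.arctan2(e[1],e[0])),np.degrees(np.arctan2(f[1],f[0])))
# scene: top of pile via hole centre: triangulate top-plate centre hole (w5 crop (357,282)) with scene
print([ (z,np.round(proj("scene",ray("wrist",(150+357/2.8,282/2.8),z)),1)) for z in(.032,.042,.052)])
a=cv2.imread("pics/scene0.png")[145:185,145:200]; cv2.imwrite("pics/s0p.png",cv2.resize(a,None,fx=12,fy=12,interpolation=cv2.INTER_CUBIC))
E
```

```text
0.032 [0.4643 0.3567 0.032 ] [0.0482 0.0986 0.0478 0.0989] 21.81792293837507 21.621165130516108
0.042 [0.4644 0.3573 0.042 ] [0.0469 0.0959 0.0465 0.0962] 21.81792293837506 21.62116513051612
0.052 [0.4645 0.3579 0.052 ] [0.0456 0.0932 0.0452 0.0935] 21.81792293837506 21.621165130516097
[(0.032, array([172.1, 165.2])), (0.042, array([171.6, 162.5])), (0.052, array([171.2, 159.8]))]
```

View pics/s0p.png

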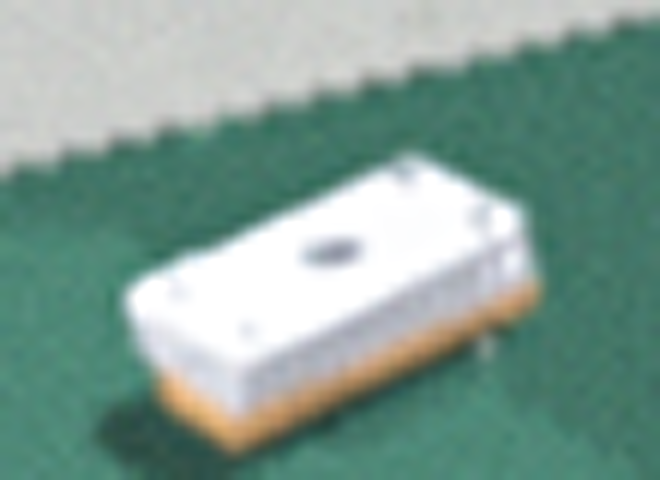

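The centre hole at scene pixel (172.7,166) fits a top face at z = 0.032, and so do the edge lengths, so there are two plates. Top plate centre is (0.464,0.357), yaw 21.7°. I grasp it alone, tips at about 24 mm.

```bash
python3 -m handwheel '[{"delta_pos":[0.6,-0.13,-0.8],"dr":[0,0,4]},{"delta_pos":[0.6,-0.13,-1],"dr":[0,0,4]},{"delta_pos":[0.6,-0.13,-1],"dr":[0,0,4]},{"delta_pos":[0.5,-0.12,-1],"dr":[0,0,3.8]},{"delta_pos":[0,0,-1],"dr":[0,0,0]},{"delta_pos":[0,0,-1],"dr":[0,0,0]},{"delta_pos":[0,0,-0.8],"dr":[0,0,0]},{"delta_pos":[0,0,-0.4],"dr":[0,0,0]},{"delta_pos":[0,0,0],"dr":[0,0,0]},{"delta_pos":[0,0,0],"dr":[0,0,0]}]' -1
```

```text
t: 22.55
eef_pos: [0.4643, 0.3575, 0.0514]
ee_rot: [-3.141, -0.001, 0.38]
force: [1.5, 0.4, -0.6]
width: 0.0876
gripper_force: 0.0
```

```bash
python3 -m handwheel '[{"delta_pos":[0,0,-0.15],"dr":[0,0,0]},{"delta_pos":[0,0,-0.12],"dr":[0,0,0]},{"delta_pos":[0,0,0],"dr":[0,0,0]},{"delta_pos":[0,0,0],"dr":[0,0,0]}]' -1
python3 -m handwheel '[{"delta_pos":[0,0,0],"dr":[0,0,0]},{"delta_pos":[0,0,0],"dr":[0,0,0]},{"delta_pos":[0,0,0],"dr":[0,0,0]},{"delta_pos":[0,0,0],"dr":[0,0,0]},{"delta_pos":[0,0,0],"dr":[0,0,0]},{"delta_pos":[0,0,0],"dr":[0,0,0]},{"delta_pos":[0,0,0],"dr":[0,0,0]},{"delta_pos":[0,0,0],"dr":[0,0,0]}]' 1 30
```

```text
t: 22.95
eef_pos: [0.4639, 0.357, 0.0428]
ee_rot: [-3.141, -0.0, 0.38]
force: [-0.2, -0.2, 0.5]
width: 0.0875
gripper_force: 0.0
t: 23.75
eef_pos: [0.4639, 0.3569, 0.0425]
ee_rot: [3.142, 0.0, 0.38]
force: [-0.2, 0.3, 0.1]
width: 0.0493
gripper_force: 30.0
```

```bash
python3 -m handwheel '[{"delta_pos":[0,0,0.5],"dr":[0,0,0]},{"delta_pos":[0,0,0.8],"dr":[0,0,0]},{"delta_pos":[0,0,1],"dr":[0,0,0]},{"delta_pos":[0,0,1],"dr":[0,0,0]},{"delta_pos":[0,0,1],"dr":[0,0,0]},{"delta_pos":[0,0,1],"dr":[0,0,0]},{"delta_pos":[0,0,1],"dr":[0,0,0]},{"delta_pos":[0,-0.4,0.6],"dr":[0,0,0]},{"delta_pos":[0,-0.8,0],"dr":[0,0,0]},{"delta_pos":[0,-0.8,0],"dr":[0,0,0]}]' 1 30
python3 -m handwheel '[{"delta_pos":[0.1,-0.9,0],"dr":[0,0,-1]},{"delta_pos":[0.1,-0.9,0],"dr":[0,0,-1]},{"delta_pos":[0.1,-0.9,0],"dr":[0,0,-1]},{"delta_pos":[0.1,-0.9,0],"dr":[0,0,-1]},{"delta_pos":[0.1,-0.9,0],"dr":[0,0,-1]},{"delta_pos":[0.1,-0.9,0],"dr":[0,0,-1]},{"delta_pos":[0.1,-0.9,0],"dr":[0,0,-1]},{"delta_pos":[0.1,-0.9,0],"dr":[0,0,-1]},{"delta_pos":[0.1,-0.9,0],"dr":[0,0,-1]},{"delta_pos":[0.1,-0.9,0],"dr":[0,0,-1]}]' 1 30
python3 -m handwheel '[{"delta_pos":[0.1,-0.9,0],"dr":[0,0,-0.4]},{"delta_pos":[0.1,-0.9,0],"dr":[0,0,0]},{"delta_pos":[0.1,-0.9,0],"dr":[0,0,0]},{"delta_pos":[0.1,-0.9,0],"dr":[0,0,0]},{"delta_pos":[0.1,-0.9,0],"dr":[0,0,0]},{"delta_pos":[0,-0.3,0],"dr":[0,0,0]},{"delta_pos":[0,0,0],"dr":[0,0,0]},{"delta_pos":[0,0,0],"dr":[0,0,0]}]' 1 30
python3 - <<'E'
from h import *
np.set_printoptions(precision=4,suppress=True)
im=shot("wrist","w6");s=get_state();print(s["eef_pos"],s["ee_rot"])
import pickle;pickle.dump(calibration("wrist"),open("w6.pkl","wb"))
for n,z in dict(chamber_floor=.01,cover_pivot=.062,cover_knob=.087,plate_0=.24).items():
  for r in mark_of("wrist",n)[:2]: print(n,r["conf"],np.round(r["location"]),ray("wrist",r["location"],z))
E
```

```text
t: 24.75
eef_pos: [0.4632, 0.2954, 0.2487]
ee_rot: [-3.141, 0.001, 0.381]
force: [0.6, -0.9, -1.2]
width: 0.0498
gripper_force: 30.0
t: 25.75
eef_pos: [0.4922, 0.0244, 0.2479]
ee_rot: [3.141, 0.003, 0.204]
force: [0.7, -0.1, -1.9]
width: 0.049
gripper_force: 30.0
t: 26.55
eef_pos: [0.5079, -0.1173, 0.2487]
ee_rot: [-3.141, 0.001, 0.197]
force: [-0.2, -0.2, -0.8]
width: 0.0499
gripper_force: 30.0
[ 0.5082 -0.1169  0.2489] [-3.1412  0.0009  0.1983]
chamber_floor 0.81 [262.  83.] [ 0.5933 -0.1053  0.01  ]
cover_pivot 0.56 [192.   5.] [ 0.6448 -0.0298  0.062 ]
plate_0 0.9 [255. 237.] [ 0.5143 -0.1146  0.24  ]
```

View pics/w6.png

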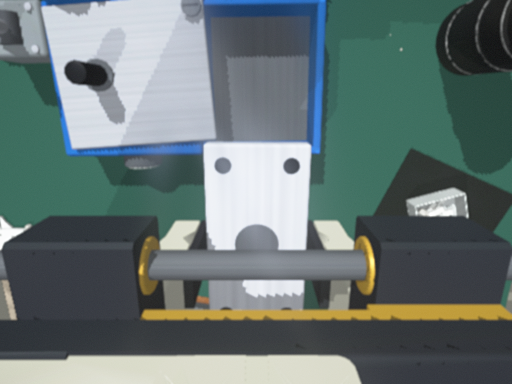

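The wrist view has the plate held straight. The chamber's right rim outer edge runs (326,0)–(320,152), the box's front-left corner is about (68,155), and the pivot screw is at (192,7).

```bash
python3 - <<'E'
from h import *
np.set_printoptions(precision=4,suppress=True)
FR,RR,FL=[ray("wrist",p,.056) for p in((320,152),(326,1),(68,155))]
print(FR,RR,FL,np.linalg.norm(FR-FL),np.linalg.norm(FR-RR))
e=RR-FR;f=FL-FR;y1=np.degrees(np.arctan2(e[1],e[0]));y2=np.degrees(np.arctan2(f[1],f[0]))-90;print(y1,y2)
for yy in(y1,y2,11.3):
  y=np.radians(yy);R=np.array([[np.cos(y),-np.sin(y)],[np.sin(y),np.cos(y)]])
  print(yy,"chamber from FR",FR[:2]+R@[.073,.060],"from screw",ray("wrist",(192,7),.067)[:2], "inner right wall pts",[ray("wrist",p,.056)[:2] for p in((313,140),)])
E
```

```text
[ 0.5383 -0.1766  0.056 ] [ 0.6736 -0.1476  0.056 ] [0.4842 0.0754 0.056 ] 0.25779411429748705 0.13833843099831622
12.097832260520452 12.117361548751688
12.097832260520452 chamber from FR [ 0.5971 -0.1027] from screw [ 0.6425 -0.0314] inner right wall pts [array([ 0.5488, -0.1667])]
12.117361548751688 chamber from FR [ 0.5971 -0.1026] from screw [ 0.6425 -0.0314] inner right wall pts [array([ 0.5488, -0.1667])]
11.3 chamber from FR [ 0.5981 -0.1035] from screw [ 0.6425 -0.0314] inner right wall pts [array([ 0.5488, -0.1667])]
```

```bash
python3 -m handwheel '[{"delta_pos":[0.6,0.1,0],"dr":[0,0,0.35]},{"delta_pos":[0.8,0.1,0],"dr":[0,0,0.35]},{"delta_pos":[0.8,0.1,0],"dr":[0,0,0]},{"delta_pos":[0.7,0.11,-0.5],"dr":[0,0,0]},{"delta_pos":[0,0,-1],"dr":[0,0,0]},{"delta_pos":[0,0,-1],"dr":[0,0,0]},{"delta_pos":[0,0,-1],"dr":[0,0,0]},{"delta_pos":[0,0,-1],"dr":[0,0,0]},{"delta_pos":[0,0,-0.5],"dr":[0,0,0]},{"delta_pos":[0,0,0],"dr":[0,0,0]}]' 1 30
python3 - <<'E'
from h import *
im=shot("wrist","w7")
cv2.imwrite("pics/w7c.png",cv2.cvtColor(im,cv2.COLOR_RGB2BGR)[:330])
E
```

```text
t: 27.8
eef_pos: [0.5943, -0.1043, 0.0968]
ee_rot: [-3.141, 0.005, 0.211]
force: [-0.1, 0.0, -1.9]
width: 0.0494
gripper_force: 30.0
```

View pics/w7c.png

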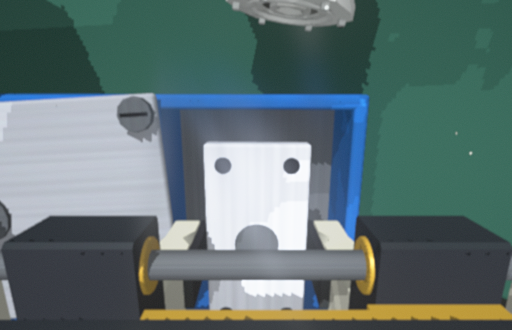

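The plate (columns 205–310) is nearly centred in the chamber, whose floor spans columns 183–335, so I nudge 1 mm right. Then I lower slowly.

```bash
python3 -m handwheel '[{"delta_pos":[0,-0.03,-0.4],"dr":[0,0,0]},{"delta_pos":[0,0,-0.4],"dr":[0,0,0]},{"delta_pos":[0,0,-0.4],"dr":[0,0,0]},{"delta_pos":[0,0,0],"dr":[0,0,0]}]' 1 30
python3 -m handwheel '[{"delta_pos":[0,0,-0.4],"dr":[0,0,0]},{"delta_pos":[0,0,-0.3],"dr":[0,0,0]},{"delta_pos":[0,0,-0.1],"dr":[0,0,0]},{"delta_pos":[0,0,0],"dr":[0,0,0]},{"delta_pos":[0,0,0],"dr":[0,0,0]}]' 1 30
```

```text
t: 28.25
eef_pos: [0.5946, -0.1057, 0.0615]
ee_rot: [-3.141, 0.003, 0.21]
force: [-0.3, 0.1, -1.6]
width: 0.0494
gripper_force: 30.0
t: 28.75
eef_pos: [0.5961, -0.1057, 0.0396]
ee_rot: [3.141, -0.0, 0.211]
force: [-0.1, -0.0, -0.8]
width: 0.0496
gripper_force: 30.0
```

```bash
python3 -m handwheel '[{"delta_pos":[0,0,-0.1],"dr":[0,0,0]},{"delta_pos":[0,0,-0.1],"dr":[0,0,0]},{"delta_pos":[0,0,0],"dr":[0,0,0]},{"delta_pos":[0,0,0],"dr":[0,0,0]}]' 1 30
python3 -m handwheel '[{"delta_pos":[0,0,0],"dr":[0,0,0]},{"delta_pos":[0,0,0],"dr":[0,0,0]},{"delta_pos":[0,0,0],"dr":[0,0,0]},{"delta_pos":[0,0,0],"dr":[0,0,0]},{"delta_pos":[0,0,0],"dr":[0,0,0]}]' -0.26 30
```

```text
t: 29.15
eef_pos: [0.5959, -0.1057, 0.0334]
ee_rot: [3.142, 0.0, 0.211]
force: [-0.1, 0.8, -2.0]
width: 0.0495
gripper_force: 30.0
t: 29.65
eef_pos: [0.5959, -0.1056, 0.0335]
ee_rot: [-3.142, -0.0, 0.211]
force: [-0.6, 0.5, 0.5]
width: 0.0556
gripper_force: 0.0
```

```bash
python3 -m handwheel '[{"delta_pos":[0,0,0.4],"dr":[0,0,0]},{"delta_pos":[0,0,0.8],"dr":[0,0,0]},{"delta_pos":[0,0,1],"dr":[0,0,0]},{"delta_pos":[0,0,1],"dr":[0,0,0]},{"delta_pos":[0,0,1],"dr":[0,0,0]},{"delta_pos":[0,0,1],"dr":[0,0,0]},{"delta_pos":[0,0,1],"dr":[0,0,0]},{"delta_pos":[-0.3,0.6,0.5],"dr":[0,0,1]},{"delta_pos":[-0.4,0.9,0],"dr":[0,0,1]},{"delta_pos":[-0.4,0.9,0],"dr":[0,0,1]}]' -0.26
python3 -m handwheel '[{"delta_pos":[-0.42,0.9,0],"dr":[0,0,1]},{"delta_pos":[-0.42,0.9,0],"dr":[0,0,1]},{"delta_pos":[-0.42,0.9,0],"dr":[0,0,1]},{"delta_pos":[-0.42,0.9,0],"dr":[0,0,1]},{"delta_pos":[-0.42,0.9,0],"dr":[0,0,1]},{"delta_pos":[-0.42,0.9,0],"dr":[0,0,1]},{"delta_pos":[-0.42,0.9,0],"dr":[0,0,0.6]},{"delta_pos":[-0.42,0.9,0],"dr":[0,0,0]},{"delta_pos":[-0.42,0.9,0],"dr":[0,0,0]},{"delta_pos":[-0.42,0.9,0],"dr":[0,0,0]}]' -1
python3 -m handwheel '[{"delta_pos":[-0.42,0.9,0],"dr":[0,0,0]},{"delta_pos":[-0.42,0.9,0],"dr":[0,0,0]},{"delta_pos":[-0.4,0.9,0],"dr":[0,0,0]},{"delta_pos":[0,0,0],"dr":[0,0,0]},{"delta_pos":[0,0,0],"dr":[0,0,0]}]' -1
python3 - <<'E'
from h import *
np.set_printoptions(precision=4,suppress=True)
im=shot("wrist","w8");s=get_state();print(s["eef_pos"],s["ee_rot"])
for r in mark_of("wrist","plate_0")[:3]: print(r["conf"],np.round(r["location"]),ray("wrist",r["location"],.012))
shot("top","top5")
for n,z in dict(plate_0=.01,key_tray=.004,cover_knob=.087).items():
  for r in mark_of("top",n)[:3]: print("top",n,r["conf"],np.round(r["location"]),ray("top",r["location"],z))
a=cv2.cvtColor(im,cv2.COLOR_RGB2BGR)[:210,170:370];b=cv2.imread("pics/top5.png")[135:255,230:385]
cv2.imwrite("pics/w8c.png",np.hstack([cv2.resize(a,(400,420)),cv2.resize(b,(400,420*1))]))
E
```

```text
t: 30.65
eef_pos: [0.5626, -0.0332, 0.2362]
ee_rot: [3.142, -0.002, 0.263]
force: [-0.3, 0.8, 0.4]
width: 0.0554
gripper_force: 0.0
t: 31.65
eef_pos: [0.4362, 0.2373, 0.2356]
ee_rot: [-3.141, -0.001, 0.379]
force: [0.2, 0.6, 0.2]
width: 0.0879
gripper_force: 0.0
t: 32.15
eef_pos: [0.3993, 0.3176, 0.2351]
ee_rot: [-3.141, -0.0, 0.38]
force: [-0.9, -0.4, -0.1]
width: 0.0877
gripper_force: 0.0
[0.3996 0.3171 0.235 ] [-3.1414 -0.0003  0.379 ]
0.78 [245.  93.] [0.4653 0.3558 0.012 ]
top plate_0 0.58 [284. 184.] [ 0.59  -0.099  0.01 ]
top plate_0 0.49 [157. 212.] [0.4753 0.3724 0.01  ]
top key_tray 0.82 [356. 208.] [ 0.5022 -0.3726  0.004 ]
top cover_knob 0.67 [245. 187.] [0.5692 0.0444 0.087 ]
top cover_knob 0.54 [340. 160.] [ 0.6718 -0.2965  0.087 ]
```

View pics/w8c.png

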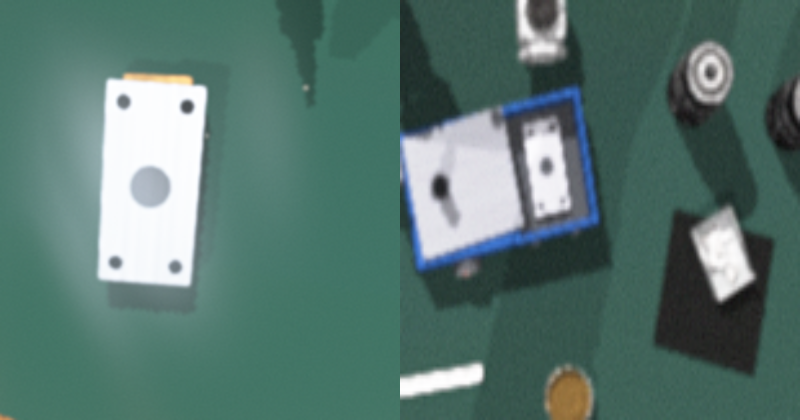

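Left: the second plate on the bearer is turned slightly clockwise. Right: the first plate lies flat, centred in the chamber, and the tray has been knocked towards the mat's rear edge but still lies on it.

```bash
python3 - <<'E'
from h import *
np.set_printoptions(precision=4,suppress=True)
b=[(223.5,39.5),(273.5,43.5),(265,143),(219,139.5)]
for z in(.022,.032):
  w=np.array([ray("wrist",p,z) for p in b]);d=[np.linalg.norm(w[i]-w[(i+1)%4]) for i in range(4)];e=w[0]-w[3];f=w[1]-w[2]
  print(z,w.mean(0),np.array(d),np.degrees(np.arctan2(e[1],e[0])),np.degrees(np.arctan2(f[1],f[0])))
# tray rim centre from top crop (722,255): scale x 400/155,y 420/120
p=(230+722*155/400,135+255*120/420);print("tray",ray("top",p,.028))
shot("scene","scene5")
for n,z in dict(key_tray=.004,mat=0).items():
  for r in mark_of("scene",n)[:1]: print("scene",n,r["conf"],np.round(r["location"]),ray("scene",r["location"],z))
E
```

```text
0.022 [0.4653 0.3549 0.022 ] [0.0496 0.0991 0.0493 0.099 ] 17.29183157488579 17.111220358074462
0.032 [0.4653 0.3545 0.032 ] [0.0482 0.0963 0.0479 0.0962] 17.291831574885794 17.11122035807448
tray [ 0.5126 -0.9388  0.028 ]
scene key_tray 0.85 [297. 322.] [ 0.5138 -0.3611  0.004 ]
scene mat 0.76 [280. 328.] [ 0.4757 -0.3525  0.    ]
```

```bash
python3 -m handwheel '[{"delta_pos":[0.55,0.32,-0.8],"dr":[0,0,-1.1]},{"delta_pos":[0.55,0.32,-1],"dr":[0,0,-1.1]},{"delta_pos":[0.55,0.32,-1],"dr":[0,0,-1.1]},{"delta_pos":[0.54,0.3,-1],"dr":[0,0,-1.2]},{"delta_pos":[0,0,-1],"dr":[0,0,0]},{"delta_pos":[0,0,-1],"dr":[0,0,0]},{"delta_pos":[0,0,-0.6],"dr":[0,0,0]},{"delta_pos":[0,0,-0.1],"dr":[0,0,0]},{"delta_pos":[0,0,0],"dr":[0,0,0]},{"delta_pos":[0,0,0],"dr":[0,0,0]}]' -1
python3 -m handwheel '[{"delta_pos":[0,0,-0.2],"dr":[0,0,0]},{"delta_pos":[0,0,0],"dr":[0,0,0]},{"delta_pos":[0,0,0],"dr":[0,0,0]}]' -1
python3 -m handwheel '[{"delta_pos":[0,0,0],"dr":[0,0,0]},{"delta_pos":[0,0,0],"dr":[0,0,0]},{"delta_pos":[0,0,0],"dr":[0,0,0]},{"delta_pos":[0,0,0],"dr":[0,0,0]},{"delta_pos":[0,0,0],"dr":[0,0,0]},{"delta_pos":[0,0,0],"dr":[0,0,0]},{"delta_pos":[0,0,0],"dr":[0,0,0]},{"delta_pos":[0,0,0],"dr":[0,0,0]}]' 1 30
```

```text
t: 33.6
eef_pos: [0.466, 0.3558, 0.0406]
ee_rot: [-3.141, -0.002, 0.3]
force: [-0.4, 0.2, 0.6]
width: 0.0873
gripper_force: 0.0
t: 33.9
eef_pos: [0.4654, 0.3552, 0.0338]
ee_rot: [-3.141, -0.0, 0.3]
force: [0.3, 0.9, 0.5]
width: 0.0878
gripper_force: 0.0
t: 34.7
eef_pos: [0.4654, 0.3552, 0.0335]
ee_rot: [-3.142, -0.0, 0.3]
force: [0.5, 0.4, 0.7]
width: 0.0491
gripper_force: 30.0
```

```bash
python3 -m handwheel '[{"delta_pos":[0,0,0.5],"dr":[0,0,0]},{"delta_pos":[0,0,0.8],"dr":[0,0,0]},{"delta_pos":[0,0,1],"dr":[0,0,0]},{"delta_pos":[0,0,1],"dr":[0,0,0]},{"delta_pos":[0,0,1],"dr":[0,0,0]},{"delta_pos":[0,0,1],"dr":[0,0,0]},{"delta_pos":[0,0,0.9],"dr":[0,0,0]},{"delta_pos":[0.25,-0.5,0.6],"dr":[0,0,-0.5]},{"delta_pos":[0.25,-0.9,0],"dr":[0,0,-0.5]},{"delta_pos":[0.25,-0.9,0],"dr":[0,0,-0.5]}]' 1 30
python3 -m handwheel '[{"delta_pos":[0.25,-0.9,0],"dr":[0,0,-0.5]},{"delta_pos":[0.25,-0.9,0],"dr":[0,0,-0.5]},{"delta_pos":[0.25,-0.9,0],"dr":[0,0,-0.5]},{"delta_pos":[0.25,-0.9,0],"dr":[0,0,-0.5]},{"delta_pos":[0.25,-0.9,0],"dr":[0,0,-0.5]},{"delta_pos":[0.25,-0.9,0],"dr":[0,0,-0.5]},{"delta_pos":[0.25,-0.9,0],"dr":[0,0,-0.6]},{"delta_pos":[0.25,-0.9,0],"dr":[0,0,0]},{"delta_pos":[0.25,-0.9,0],"dr":[0,0,0]},{"delta_pos":[0.25,-0.9,0],"dr":[0,0,0]}]' 1 30
python3 -m handwheel '[{"delta_pos":[0.25,-0.9,0],"dr":[0,0,0]},{"delta_pos":[0.25,-0.9,0],"dr":[0,0,0]},{"delta_pos":[0.25,-0.9,0],"dr":[0,0,0]},{"delta_pos":[0.25,-0.9,0],"dr":[0,0,0]},{"delta_pos":[0.08,-0.46,0],"dr":[0,0,0]},{"delta_pos":[0,0,0],"dr":[0,0,0]},{"delta_pos":[0,0,0],"dr":[0,0,0]}]' 1 30
```

```text
t: 35.7
eef_pos: [0.4878, 0.2856, 0.2379]
ee_rot: [-3.141, -0.0, 0.274]
force: [1.0, -0.4, -1.0]
width: 0.0495
gripper_force: 30.0
t: 36.7
eef_pos: [0.5627, 0.0149, 0.2372]
ee_rot: [-3.141, 0.001, 0.211]
force: [0.4, 0.7, -0.8]
width: 0.0496
gripper_force: 30.0
t: 37.4
eef_pos: [0.5949, -0.1056, 0.2371]
ee_rot: [-3.141, 0.001, 0.21]
force: [-0.4, -0.1, -1.4]
width: 0.0498
gripper_force: 30.0
```

```bash
python3 -m handwheel '[{"delta_pos":[0,0,-1],"dr":[0,0,0]},{"delta_pos":[0,0,-1],"dr":[0,0,0]},{"delta_pos":[0,0,-1],"dr":[0,0,0]},{"delta_pos":[0,0,-1],"dr":[0,0,0]},{"delta_pos":[0,0,-0.6],"dr":[0,0,0]},{"delta_pos":[0,0,-0.4],"dr":[0,0,0]},{"delta_pos":[0,0,-0.4],"dr":[0,0,0]},{"delta_pos":[0,0,-0.4],"dr":[0,0,0]},{"delta_pos":[0,0,-0.2],"dr":[0,0,0]},{"delta_pos":[0,0,0],"dr":[0,0,0]}]' 1 30
python3 -m handwheel '[{"delta_pos":[0,0,-0.1],"dr":[0,0,0]},{"delta_pos":[0,0,-0.1],"dr":[0,0,0]},{"delta_pos":[0,0,-0.1],"dr":[0,0,0]},{"delta_pos":[0,0,-0.05],"dr":[0,0,0]},{"delta_pos":[0,0,0],"dr":[0,0,0]},{"delta_pos":[0,0,0],"dr":[0,0,0]}]' 1 30
```

```text
t: 38.4
eef_pos: [0.5949, -0.1056, 0.0568]
ee_rot: [-3.141, 0.001, 0.211]
force: [-0.4, 1.0, -1.5]
width: 0.0495
gripper_force: 30.0
t: 39.0
eef_pos: [0.5954, -0.1057, 0.047]
ee_rot: [3.142, -0.0, 0.211]
force: [-0.5, -1.0, -0.2]
width: 0.0503
gripper_force: 30.0
```

```bash
python3 -m handwheel '[{"delta_pos":[0,0,-0.08],"dr":[0,0,0]},{"delta_pos":[0,0,0],"dr":[0,0,0]},{"delta_pos":[0,0,0],"dr":[0,0,0]}]' 1 30
python3 -m handwheel '[{"delta_pos":[0,0,0],"dr":[0,0,0]},{"delta_pos":[0,0,0],"dr":[0,0,0]},{"delta_pos":[0,0,0],"dr":[0,0,0]},{"delta_pos":[0,0,0],"dr":[0,0,0]},{"delta_pos":[0,0,0],"dr":[0,0,0]},{"delta_pos":[0,0,0.4],"dr":[0,0,0]},{"delta_pos":[0,0,0.8],"dr":[0,0,0]},{"delta_pos":[0,0,1],"dr":[0,0,0]},{"delta_pos":[0,0,1],"dr":[0,0,0]},{"delta_pos":[0,0,1],"dr":[0,0,0]}]' -0.26
python3 -m handwheel '[{"delta_pos":[-0.6,0,1],"dr":[0,0,0]},{"delta_pos":[-0.8,0,0.5],"dr":[0,0,0]},{"delta_pos":[-0.8,0,0],"dr":[0,0,0]},{"delta_pos":[0,0,0],"dr":[0,0,0]}]' -1
python3 - <<'E'
from h import *
np.set_printoptions(precision=4,suppress=True)
im=shot("wrist","w9");top=shot("top","top6")
for cam in("wrist","top"):
 for n,z in dict(plate_0=.02,chamber_floor=.01,key_tray=.004,cover_knob=.087).items():
  for r in mark_of(cam,n)[:1]: print(cam,n,r["conf"],np.round(r["location"]),ray(cam,r["location"],z))
a=cv2.cvtColor(im,cv2.COLOR_RGB2BGR)[:300]
b=cv2.imread("pics/top6.png")[135:255,230:385]
cv2.imwrite("pics/w9c.png",np.hstack([cv2.resize(a,(478,280)),cv2.resize(b,(310,280))]))
E
```

```text
t: 39.3
eef_pos: [0.5953, -0.1057, 0.0445]
ee_rot: [3.142, 0.0, 0.211]
force: [0.3, -0.9, -0.9]
width: 0.0497
gripper_force: 30.0
t: 40.3
eef_pos: [0.5952, -0.1057, 0.1728]
ee_rot: [3.141, -0.001, 0.211]
force: [1.6, 1.1, 0.3]
width: 0.0554
gripper_force: 0.0
t: 40.7
eef_pos: [0.5271, -0.1057, 0.2176]
ee_rot: [-3.141, -0.002, 0.211]
force: [0.6, -0.3, 0.4]
width: 0.0815
gripper_force: 0.0
wrist plate_0 0.89 [272. 102.] [ 0.5982 -0.1067  0.02  ]
wrist key_tray 0.73 [465. 225.] [ 0.5108 -0.3535  0.004 ]
wrist cover_knob 0.86 [78. 94.] [0.5727 0.0459 0.087 ]
top chamber_floor 0.57 [285. 182.] [ 0.5966 -0.1053  0.01  ]
top key_tray 0.89 [355. 208.] [ 0.504  -0.3692  0.004 ]
top cover_knob 0.59 [242. 188.] [0.5633 0.0533 0.087 ]
```

View pics/w9c.png

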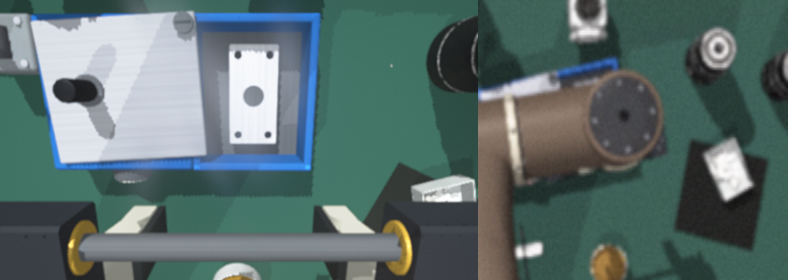

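Both plates lie flat, stacked in the middle of the chamber (hole at (253,97) in the left picture), and the cover is still aside. Back to the knob to shut it.

```bash
python3 -m handwheel '[{"delta_pos":[0.11,0.46,0],"dr":[0,0,-8.5]},{"delta_pos":[0.11,0.46,0],"dr":[0,0,-8.5]},{"delta_pos":[0.11,0.46,0],"dr":[0,0,-8.5]},{"delta_pos":[0.11,0.46,0],"dr":[0,0,-8.5]},{"delta_pos":[0.11,0.46,0],"dr":[0,0,-8.5]},{"delta_pos":[0.11,0.46,0],"dr":[0,0,-8.5]},{"delta_pos":[0.11,0.46,0],"dr":[0,0,-8.5]},{"delta_pos":[0.11,0.46,0],"dr":[0,0,-8.5]},{"delta_pos":[0.11,0.46,0],"dr":[0,0,-8.5]},{"delta_pos":[0.11,0.46,0],"dr":[0,0,-8.5]}]' -1
python3 -m handwheel '[{"delta_pos":[0.11,0.43,0],"dr":[0,0,-8.5]},{"delta_pos":[0.11,0.43,0],"dr":[0,0,-8.5]},{"delta_pos":[0,0,0],"dr":[0,0,0]},{"delta_pos":[0,0,0],"dr":[0,0,0]}]' -1
python3 - <<'E'
from h import *
np.set_printoptions(precision=4,suppress=True)
im=shot("wrist","w10")
for n,z in dict(cover_knob=.087,cover_pivot=.062).items():
  for r in mark_of("wrist",n)[:1]: print(n,r["conf"],np.round(r["location"]),ray("wrist",r["location"],z))
E
```

```text
t: 42.2
eef_pos: [0.5625, 0.0329, 0.2153]
ee_rot: [3.141, -0.0, -1.279]
force: [-0.3, 0.5, 0.2]
width: 0.0878
gripper_force: 0.0
t: 42.6
eef_pos: [0.5688, 0.0582, 0.2152]
ee_rot: [3.141, -0.0, -1.565]
force: [-0.2, -0.6, -1.1]
width: 0.0879
gripper_force: 0.0
cover_knob 0.83 [260. 168.] [0.5664 0.0439 0.087 ]
cover_pivot 0.92 [174.  74.] [ 0.6391 -0.0312  0.062 ]
```

```bash
python3 -m handwheel '[{"delta_pos":[-0.05,-0.36,-0.6],"dr":[0,0,0]},{"delta_pos":[0,0,-1],"dr":[0,0,0]},{"delta_pos":[0,0,-1],"dr":[0,0,0]},{"delta_pos":[0,0,-0.8],"dr":[0,0,0]},{"delta_pos":[0,0,-0.6],"dr":[0,0,0]},{"delta_pos":[0,0,0],"dr":[0,0,0]},{"delta_pos":[0,0,0],"dr":[0,0,0]}]' -1
python3 -m handwheel '[{"delta_pos":[0,0,0],"dr":[0,0,0]},{"delta_pos":[0,0,0],"dr":[0,0,0]},{"delta_pos":[0,0,0],"dr":[0,0,0]},{"delta_pos":[0,0,0],"dr":[0,0,0]},{"delta_pos":[0,0,0],"dr":[0,0,0]},{"delta_pos":[0,0,0],"dr":[0,0,0]},{"delta_pos":[0,0,0],"dr":[0,0,0]},{"delta_pos":[0,0,0],"dr":[0,0,0]},{"delta_pos":[0,0,0],"dr":[0,0,0]},{"delta_pos":[0,0,0],"dr":[0,0,0]}]' 1 15
```

```text
t: 43.45
eef_pos: [0.5676, 0.047, 0.096]
ee_rot: [3.141, -0.0, -1.569]
force: [0.2, -0.4, 1.2]
width: 0.0877
gripper_force: 0.0
t: 44.45
eef_pos: [0.5671, 0.0474, 0.0955]
ee_rot: [3.141, 0.0, -1.57]
force: [-2.7, 1.7, 0.3]
width: 0.0195
gripper_force: 15.0
```

```bash
python3 -m handwheel '[{"delta_pos":[-0.18,-0.17,0],"dr":[0,0,0]},{"delta_pos":[-0.17,-0.19,0],"dr":[0,0,0]},{"delta_pos":[-0.16,-0.2,0],"dr":[0,0,0]},{"delta_pos":[-0.14,-0.21,0],"dr":[0,0,0]},{"delta_pos":[-0.13,-0.22,0],"dr":[0,0,0]},{"delta_pos":[-0.11,-0.22,0],"dr":[0,0,0]},{"delta_pos":[-0.09,-0.23,0],"dr":[0,0,0]},{"delta_pos":[-0.08,-0.24,0],"dr":[0,0,0]}]' 1 15
python3 -m handwheel '[{"delta_pos":[-0.06,-0.24,0],"dr":[0,0,0]},{"delta_pos":[-0.04,-0.25,0],"dr":[0,0,0]},{"delta_pos":[-0.03,-0.25,0],"dr":[0,0,0]},{"delta_pos":[-0.01,-0.25,0],"dr":[0,0,0]},{"delta_pos":[0.01,-0.25,0],"dr":[0,0,0]},{"delta_pos":[0.03,-0.25,0],"dr":[0,0,0]},{"delta_pos":[0.04,-0.25,0],"dr":[0,0,0]},{"delta_pos":[0.06,-0.24,0],"dr":[0,0,0]}]' 1 15
```

```text
t: 45.25
eef_pos: [0.5363, -0.0035, 0.0957]
ee_rot: [-3.14, 0.0, -1.569]
force: [7.6, 1.5, -8.3]
width: 0.0195
gripper_force: 15.0
t: 46.05
eef_pos: [0.5412, -0.0607, 0.0961]
ee_rot: [-3.131, 0.003, -1.568]
force: [22.4, 11.9, -20.5]
width: 0.0194
gripper_force: 15.3
```

```bash
python3 -m handwheel '[{"delta_pos":[0.15,-0.1,0],"dr":[0,0,0]},{"delta_pos":[0.12,-0.2,0],"dr":[0,0,0]},{"delta_pos":[0.08,-0.2,0],"dr":[0,0,0]},{"delta_pos":[0.09,-0.2,0],"dr":[0,0,0]},{"delta_pos":[0.12,-0.2,0],"dr":[0,0,0]},{"delta_pos":[0,0,0],"dr":[0,0,0]}]' 1 15
```

```text
t: 46.65
eef_pos: [0.5583, -0.0871, 0.0962]
ee_rot: [-3.13, 0.004, -1.569]
force: [19.2, 15.0, -13.8]
width: 0.0172
gripper_force: 16.7
```

```bash
python3 - <<'E'
from h import *
np.set_printoptions(precision=4,suppress=True)
im=shot("wrist","w11");sc=shot("scene","scene7")
for cam in("wrist","scene"):
 for n,z in dict(cover_knob=.087,cover_pivot=.062).items():
  for r in mark_of(cam,n)[:1]: print(cam,n,r["conf"],np.round(r["location"]),ray(cam,r["location"],z))
a=cv2.cvtColor(im,cv2.COLOR_RGB2BGR)[:300]
b=cv2.imread("pics/scene7.png")[150:270,190:330]
cv2.imwrite("pics/w11c.png",np.hstack([cv2.resize(a,(390,230)),cv2.resize(b,(400,230*1))]))
cv2.imwrite("pics/w11c.png",np.vstack([cv2.resize(a,(490,287)),cv2.resize(b,(490,313))]))
E
```

```text
wrist cover_knob 0.6 [257. 218.] [ 0.5584 -0.1017  0.087 ]
scene cover_knob 0.66 [257. 218.] [ 0.5536 -0.0972  0.087 ]
scene cover_pivot 0.84 [275. 204.] [ 0.6392 -0.0349  0.062 ]
```

View pics/w11c.png

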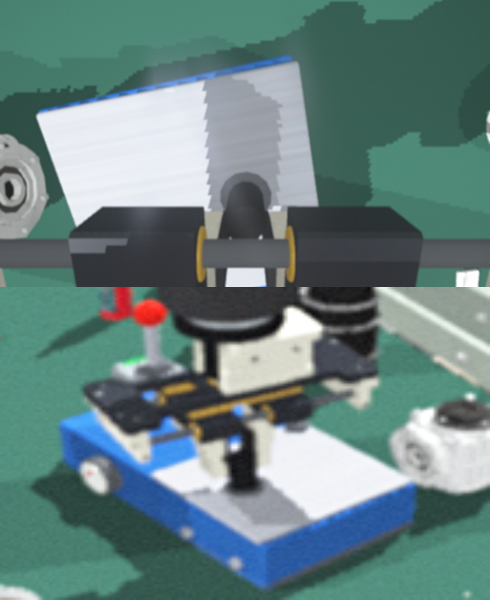

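The cover appears shut, with only a thin parallel rim strip visible along the far edge, but the knob has slid to the pad edge. I release, regrip centred and press gently against the stop.

```bash
python3 -m handwheel '[{"delta_pos":[0,0,0],"dr":[0,0,0]},{"delta_pos":[0,0,0],"dr":[0,0,0]},{"delta_pos":[0.1,-0.2,0],"dr":[0,0,0]},{"delta_pos":[0.1,-0.2,0],"dr":[0,0,0]},{"delta_pos":[0,0,0],"dr":[0,0,0]},{"delta_pos":[0,0,0],"dr":[0,0,0]}]' -0.3
python3 -m handwheel '[{"delta_pos":[0,0,0],"dr":[0,0,0]},{"delta_pos":[0,0,0],"dr":[0,0,0]},{"delta_pos":[0,0,0],"dr":[0,0,0]},{"delta_pos":[0,0,0],"dr":[0,0,0]},{"delta_pos":[0,0,0],"dr":[0,0,0]},{"delta_pos":[0,0,0],"dr":[0,0,0]}]' 1 15
python3 -m handwheel '[{"delta_pos":[0.04,-0.05,0],"dr":[0,0,0]},{"delta_pos":[0.04,-0.05,0],"dr":[0,0,0]},{"delta_pos":[0,0,0],"dr":[0,0,0]},{"delta_pos":[0,0,0],"dr":[0,0,0]}]' 1 15
```

```text
t: 47.55
eef_pos: [0.5577, -0.1022, 0.0954]
ee_rot: [3.14, -0.0, -1.571]
force: [-0.1, 0.3, 0.4]
width: 0.0557
gripper_force: 0.0
t: 48.15
eef_pos: [0.5593, -0.1011, 0.0957]
ee_rot: [-3.14, 0.0, -1.569]
force: [2.8, 1.8, -1.8]
width: 0.0194
gripper_force: 15.0
t: 48.55
eef_pos: [0.5602, -0.1025, 0.0957]
ee_rot: [3.141, 0.002, -1.57]
force: [-3.5, 14.5, 5.4]
width: 0.0195
gripper_force: 15.0
```

The cover is against its stop: the reaction rose to 14 N within 1.5 mm of motion. Now release, rise and go beside the ball with closed fingers.

```bash
python3 -m handwheel '[{"delta_pos":[-0.04,0.05,0],"dr":[0,0,0]},{"delta_pos":[0,0,0],"dr":[0,0,0]},{"delta_pos":[0,0,0],"dr":[0,0,0]},{"delta_pos":[0,0,0.5],"dr":[0,0,0]},{"delta_pos":[0,0,1],"dr":[0,0,0]},{"delta_pos":[0,0,1],"dr":[0,0,0]},{"delta_pos":[0,0,1],"dr":[0,0,0]},{"delta_pos":[0.1,0.5,0.5],"dr":[0,0,2]},{"delta_pos":[0.2,0.8,0],"dr":[0,0,2]},{"delta_pos":[0.2,0.8,0],"dr":[0,0,2]}]' -0.3
python3 -m handwheel '[{"delta_pos":[0.2,0.8,0],"dr":[0,0,2]},{"delta_pos":[0.2,0.8,0],"dr":[0,0,2]},{"delta_pos":[0.2,0.8,0],"dr":[0,0,2]},{"delta_pos":[0.2,0.8,0],"dr":[0,0,0]},{"delta_pos":[0.1,0.6,0],"dr":[0,0,0]},{"delta_pos":[0.1,0.5,0],"dr":[0,0,0]},{"delta_pos":[0,0,0],"dr":[0,0,0]},{"delta_pos":[0,0,0],"dr":[0,0,0]}]' 1 10
python3 - <<'E'
from h import *
np.set_printoptions(precision=4,suppress=True)
for cam in("top","scene"):
 im=shot(cam,cam+"8")
 for n,z in dict(lever_ball=.131,cover_knob=.087,key_tray=.004,cover_pivot=.062).items():
  for r in mark_of(cam,n)[:1]: print(cam,n,r["conf"],np.round(r["location"]),ray(cam,r["location"],z))
 hsv=cv2.cvtColor(im,cv2.COLOR_RGB2HSV);m=((hsv[...,1]>170)&(hsv[...,2]>110)&((hsv[...,0]<6)|(hsv[...,0]>174))).astype(np.uint8)
 k,l,st,ce=cv2.connectedComponentsWithStats(m)
 for i in range(1,k):
  if st[i,4]>12: print(cam,"red",ce[i],st[i,4],ray(cam,ce[i],.131))
a=cv2.imread("pics/scene8.png")[130:290,180:340]; cv2.imwrite("pics/scene8c.png",cv2.resize(a,None,fx=3.5,fy=3.5,interpolation=cv2.INTER_CUBIC))
E
```

```text
t: 49.55
eef_pos: [0.5748, -0.04, 0.2164]
ee_rot: [-3.14, 0.0, -1.465]
force: [-0.0, 0.3, -0.8]
width: 0.0569
gripper_force: 0.0
t: 50.35
eef_pos: [0.6044, 0.0889, 0.2154]
ee_rot: [3.141, -0.0, -1.36]
force: [-0.4, -0.2, -0.9]
width: 0.0016
gripper_force: 0.0
top lever_ball 0.43 [221. 179.] [0.5923 0.129  0.131 ]
top cover_knob 0.65 [282. 190.] [ 0.5613 -0.0876  0.087 ]
top key_tray 0.89 [358. 208.] [ 0.5038 -0.3805  0.004 ]
top cover_pivot 0.74 [268. 166.] [ 0.6509 -0.0396  0.062 ]
top red [ 45.2176 126.0548] 694 [0.7696 0.7535 0.131 ]
top red [378.1143 120.8857] 35 [ 0.8084 -0.4249  0.131 ]
top red [218.6154 179.6154] 13 [0.5893 0.1362 0.131 ]
scene lever_ball 0.54 [231. 161.] [0.5842 0.1284 0.131 ]
scene cover_knob 0.57 [261. 217.] [ 0.5653 -0.097   0.087 ]
scene key_tray 0.98 [299. 325.] [ 0.5131 -0.3696  0.004 ]
scene cover_pivot 0.72 [271. 201.] [ 0.6357 -0.0196  0.062 ]
scene red [226.4667 152.8556] 180 [0.5919 0.1786 0.131 ]
scene red [447.2598 277.252 ] 127 [ 0.7698 -0.4877  0.131 ]
scene red [438.6786 301.2143] 28 [ 0.709  -0.5225  0.131 ]
```

View pics/scene8c.png

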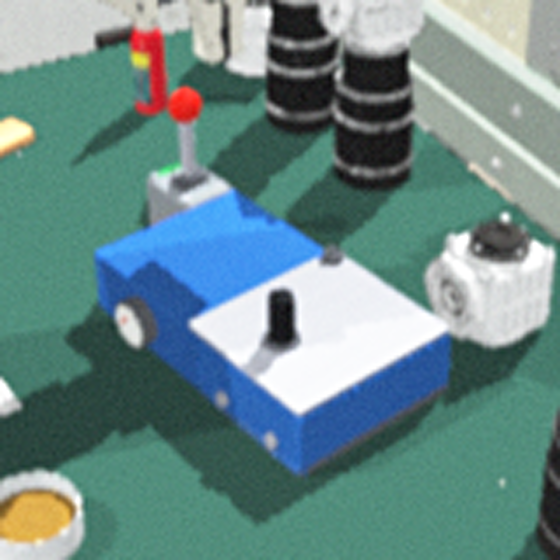

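The cover is shut flush and the lever is free at crop pixel (185,105), but the gripper isn't in the crop. I check where it should appear.

```bash
python3 - <<'E'
from h import *
s=get_state();p=s["eef_pos"];print(p,proj("scene",p),proj("scene",p+[0,0,-.019]),proj("scene",[.592,.132,.131]),proj("top",[.592,.132,.131]), proj("top",p))
a=cv2.imread("pics/scene8.png");cv2.imwrite("pics/s8f.png",a)
E
```

```text
[0.60459678 0.08880886 0.21564831] [242.00986177 138.39866563] [242.2612167  144.61321685] [232.8509334  159.62313258] [219.84314818 178.86915259] [230.97599798 172.54134123]
```

View pics/s8f.png

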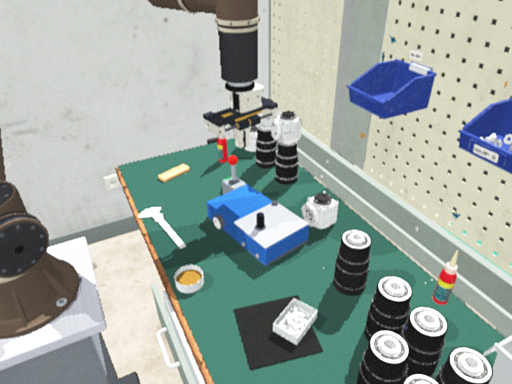

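The picture shows the gripper behind the ball, tips at about (243,145), which agrees with the projection. The tray is still upright on the mat. I descend beside the ball and push along the box's +y.

```bash
python3 -m handwheel '[{"delta_pos":[0,0,-0.8],"dr":[0,0,0]},{"delta_pos":[0,0,-1],"dr":[0,0,0]},{"delta_pos":[0,0,-0.9],"dr":[0,0,0]},{"delta_pos":[0,0,-0.5],"dr":[0,0,0]},{"delta_pos":[0,0,0],"dr":[0,0,0]},{"delta_pos":[0,0,0],"dr":[0,0,0]}]' 1
python3 -m handwheel '[{"delta_pos":[-0.04,0.2,0],"dr":[0,0,0]},{"delta_pos":[-0.04,0.2,0],"dr":[0,0,0]},{"delta_pos":[-0.04,0.2,0],"dr":[0,0,0]},{"delta_pos":[-0.04,0.2,0],"dr":[0,0,0]},{"delta_pos":[-0.04,0.2,0],"dr":[0,0,0]},{"delta_pos":[-0.04,0.2,0],"dr":[0,0,0]},{"delta_pos":[0,0,0],"dr":[0,0,0]},{"delta_pos":[0,0,0],"dr":[0,0,0]}]' 1
```

```text
t: 51.45
eef_pos: [0.6049, 0.089, 0.12]
ee_rot: [-3.142, -0.0, -1.36]
force: [0.5, -0.4, -0.2]
width: 0.0007
gripper_force: 0.0
t: 52.25
eef_pos: [0.5974, 0.1251, 0.1196]
ee_rot: [-3.142, -0.0, -1.36]
force: [-0.1, -1.2, 1.9]
width: 0.0006
gripper_force: 1.0
```

```bash
python3 -m handwheel '[{"delta_pos":[-0.04,0.19,0],"dr":[0,0,0]},{"delta_pos":[-0.04,0.19,0],"dr":[0,0,0]},{"delta_pos":[-0.04,0.19,0],"dr":[0,0,0]},{"delta_pos":[0,0,0],"dr":[0,0,0]},{"delta_pos":[0,0,0],"dr":[0,0,0]}]' 1
python3 - <<'E'
from h import *
np.set_printoptions(precision=4,suppress=True)
print(np.mean([get_state()["force"]],0))
for cam in("scene","top"):
 im=shot(cam,cam+"9")
 for r in mark_of(cam,"lever_ball")[:2]: print(cam,r["conf"],np.round(r["location"]),ray(cam,r["location"],.123))
 hsv=cv2.cvtColor(im,cv2.COLOR_RGB2HSV);m=((hsv[...,1]>150)&(hsv[...,2]>100)&((hsv[...,0]<6)|(hsv[...,0]>174))).astype(np.uint8)
 k,l,st,ce=cv2.connectedComponentsWithStats(m)
 for i in range(1,k):
  if st[i,4]>8 and 200<ce[i][0]<260: print(cam,"red",ce[i],st[i],ray(cam,ce[i],.123))
for th in(0,.3,.4,.5,.6):
 b=np.array([.592,.132])+.075*np.sin(th)*np.array([-.208,.978]);print(th,proj("scene",[*b,.056+.075*np.cos(th)]))
E
```

```text
t: 52.75
eef_pos: [0.5935, 0.1414, 0.1192]
ee_rot: [3.14, -0.001, -1.36]
force: [2.0, -6.5, 0.3]
width: 0.0003
gripper_force: 3.3
[ 2.0302 -6.4679  0.2684]
scene 0.4 [228. 159.] [0.5883 0.157  0.123 ]
scene 0.19 [172. 173.] [0.4158 0.1557 0.123 ]
scene red [222.2308 159.3846] [219 155   6   8  26] [0.5703 0.1614 0.123 ]
0 [232.8509 159.6231]
0.3 [228.483  157.7824]
0.4 [227.1491 157.6515]
0.5 [225.8988 157.7606]
0.6 [224.7437 158.1049]
```

The reaction is about 6.7 N and the ball shows near column 225, so the tilt is about 0.5 rad. I hold for 2 s.

```bash
Z='{"delta_pos":[0,0,0],"dr":[0,0,0]}'; python3 -m handwheel '[{"delta_pos":[0,0,0],"dr":[0,0,0]},{"delta_pos":[0,0,0],"dr":[0,0,0]},{"delta_pos":[0,0,0],"dr":[0,0,0]},{"delta_pos":[0,0,0],"dr":[0,0,0]},{"delta_pos":[0,0,0],"dr":[0,0,0]},{"delta_pos":[0,0,0],"dr":[0,0,0]},{"delta_pos":[0,0,0],"dr":[0,0,0]},{"delta_pos":[0,0,0],"dr":[0,0,0]},{"delta_pos":[0,0,0],"dr":[0,0,0]},{"delta_pos":[0,0,0],"dr":[0,0,0]}]' 1
python3 -m handwheel '[{"delta_pos":[0,0,0],"dr":[0,0,0]},{"delta_pos":[0,0,0],"dr":[0,0,0]},{"delta_pos":[0,0,0],"dr":[0,0,0]},{"delta_pos":[0,0,0],"dr":[0,0,0]},{"delta_pos":[0,0,0],"dr":[0,0,0]},{"delta_pos":[0,0,0],"dr":[0,0,0]},{"delta_pos":[0,0,0],"dr":[0,0,0]},{"delta_pos":[0,0,0],"dr":[0,0,0]},{"delta_pos":[0,0,0],"dr":[0,0,0]},{"delta_pos":[0,0,0],"dr":[0,0,0]}]' 1
python3 -m handwheel '[{"delta_pos":[0.05,-0.25,0],"dr":[0,0,0]},{"delta_pos":[0.06,-0.3,0],"dr":[0,0,0]},{"delta_pos":[0.06,-0.3,0],"dr":[0,0,0]},{"delta_pos":[0.06,-0.3,0],"dr":[0,0,0]},{"delta_pos":[0.06,-0.3,0],"dr":[0,0,0]},{"delta_pos":[0.06,-0.3,0],"dr":[0,0,0]},{"delta_pos":[0,0,0],"dr":[0,0,0]},{"delta_pos":[0,0,1],"dr":[0,0,0]},{"delta_pos":[0,0,1],"dr":[0,0,0]},{"delta_pos":[0,0,1],"dr":[0,0,0]}]' 1
python3 -m handwheel '[{"delta_pos":[0,0,1],"dr":[0,0,0]},{"delta_pos":[0,0,0.5],"dr":[0,0,0]},{"delta_pos":[0,0,0],"dr":[0,0,0]},{"delta_pos":[0,0,0],"dr":[0,0,0]},{"delta_pos":[0,0,0],"dr":[0,0,0]}]' 1
python3 - <<'E'
from h import *
np.set_printoptions(precision=4,suppress=True)
for cam in("scene","top"):
 im=shot(cam,cam+"10")
 for n,z in dict(lever_ball=.131,cover_knob=.087,key_tray=.004,mat=0).items():
  for r in mark_of(cam,n)[:1]: print(cam,n,r["conf"],np.round(r["location"]),ray(cam,r["location"],z))
im=cv2.imread("pics/scene10.png")[...,::-1].copy()
hsv=cv2.cvtColor(im,cv2.COLOR_RGB2HSV);m=((hsv[...,1]>150)&(hsv[...,2]>100)&((hsv[...,0]<6)|(hsv[...,0]>174))).astype(np.uint8)
k,l,st,ce=cv2.connectedComponentsWithStats(m)
for i in range(1,k):
  if st[i,4]>8 and 200<ce[i][0]<260: print("red",ce[i],st[i])
# tray offset in the mat frame: compare tray rim & mat in scene via white blob on the mat
hs=hsv;w=((hs[...,1]<60)&(hs[...,2]>140)).astype(np.uint8);w[:290]=0;w[350:]=0;w[:,:260]=0;w[:,330:]=0
k,l,st,ce=cv2.connectedComponentsWithStats(w);i=1+st[1:,4].argmax();print("tray blob",st[i],ray("scene",ce[i],.02))
E
```

```text
t: 53.95
eef_pos: [0.5935, 0.1412, 0.1193]
ee_rot: [3.14, -0.001, -1.36]
force: [0.8, -6.6, -0.3]
width: 0.0004
gripper_force: 3.3
t: 54.95
eef_pos: [0.5935, 0.1412, 0.1193]
ee_rot: [3.14, -0.001, -1.36]
force: [2.4, -7.1, -0.0]
width: 0.0004
gripper_force: 3.3
t: 55.95
eef_pos: [0.6041, 0.0897, 0.2104]
ee_rot: [3.141, -0.0, -1.36]
force: [0.2, 0.5, -1.0]
width: 0.0001
gripper_force: 0.0
t: 56.45
eef_pos: [0.6037, 0.0896, 0.2534]
ee_rot: [3.14, -0.0, -1.36]
force: [-0.3, 0.6, 0.6]
width: 0.0006
gripper_force: 0.0
scene lever_ball 0.55 [232. 163.] [0.5833 0.1151 0.131 ]
scene key_tray 0.87 [296. 327.] [ 0.5043 -0.3704  0.004 ]
scene mat 0.84 [278. 329.] [ 0.4696 -0.3538  0.    ]
top lever_ball 0.58 [220. 178.] [0.5958 0.1322 0.131 ]
top cover_knob 0.88 [283. 188.] [ 0.5657 -0.0907  0.087 ]
top key_tray 0.58 [354. 209.] [ 0.4991 -0.3662  0.004 ]
top mat 0.97 [349. 214.] [ 0.4809 -0.3466  0.    ]
red [226.4653 153.0495] [217 139  21  26 202]
tray blob [ 273  298   45   47 1259] [ 0.5039 -0.3647  0.02  ]
```

```bash
python3 -c "
from station import job_done
print(job_done())"
```

```text
the job is handed in; nothing more can be done
None
```

I handed the job in at about 56 s. Both plates (there were two) lie flat in the chamber under the shut cover, and the valve was held over for about 2 s and sprang back. The key tray was knocked after I set it down but still stood upright on the mat, about 36–42 mm from its middle against the 65 mm limit. No bystander was touched on purpose, and `job_done()` returned no verdict.

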